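Wind back the label printer

ROBOT

A 6-joint arm with a two-finger parallel gripper is mounted at the origin on a cart in front of the work surface, level with it; the furniture and walls round the work are solid. World frame = base frame: x ahead of the robot, y to its left, z up, the work surface at z = 0. Lengths are in m, angles in rad, forces in N, time in s.
With the tool pointing down it reaches from about 0.325 to 0.85 m from the base axis. Payload 15.5 kg.
Tool frame: the origin (TCP) lies midway between the tips of the shut fingers; the grasp point (between the pads) lies behind it (grip_depth is the z of the grasp point in the tool frame, in m); z points along the fingers, y is the line along which they close (so a half turn about z gives the same grasp; the last joint's range is limited). The gripper opens to 91 mm and grips with 3 to 60 N. Pads are 32 mm wide; open, the fingers measure 118 mm over their backs; the gripper's body (76 mm by 178 mm) begins 60 mm behind the grasp point.
Start: joints at [1.103, 0.494, 1.345, -0, 1.302, -0.096], TCP at [0.228, 0.582, 0.214] pointing down, gripper open.
Joint ranges: [-2.91, 2.91], [-0.82, 2.16], [0.22, 2.67], [-1.22, 4.37], [0.12, 2.79], [-3.08, 3.08]. Speed limits (rad/s): [1.89, 1.89, 2.57, 3.01, 3.01, 3.01].

INTERFACE

Orientations are given as a rotation vector (axis times angle).
In Python, from cell import * gives the robot as it stands. The module is installed in compiled form; this text tells all that it offers.
- The arm moves only by the tool jog_arm, never from a script. Its argument "series" is a list that holds one entry, the list of rows, each a list of 5 numbers: the finger opening in cm, from 0 to 9.12, then the shift along the world's x, y, z in cm, then the turn about the world's z in degrees. In form: [[[grip, tx, ty, tz, turn], ...]]. A call has 1 to 5 rows; each row is the pose to reach, as a shift and turn from the pose commanded when the call began; what a row does not reach only later rows make up. A row lasts 1/10 s, in which the tool goes at most 50 mm and 8.59 degrees, less where a joint would pass 70% of its speed; a pose out of reach is approached as far as the arm can. A call with a gripper value outside its range is refused whole. The fingers move at their own pace and stop on an object; "force" is the grip in N (left out, the last holds). Time passes only in rows, so rows that repeat a pose let the fingers close. It gives the time, the measured TCP pose, the force, the opening and the grip force at its end, in the units of the state.
- get_state(): the state, without advancing time (a new reading comes with each control period).
- camera(name): name is "side" or "top" or "wrist"; returns a dict with "color" (400x640x3 uint8, red, green, blue), "vertical_fov" (degrees; the focal length in pixels is half the picture's height over the tangent of half this angle, whatever the lens; pixels are square), "cx", "cy" (the principal point, pixels), "camera_from_world" (4x4, takes a point from world to camera coordinates). Camera axes: x right, y up, looking along -z (the intrinsics and any distortion apply to the point x, -y, -z); pixel columns grow to the right and rows downward; lengths in m; the calibration is good to about 2 mm. A picture is of the moment at which its call begins. There is no depth.
- finish_job(): hands the job in; it is judged then, once.
The state is a dict: "clock": time; "joint_positions": joint angles; "qd": joint speeds; "joint_torque": joint torques, N m; "tcp_pos": TCP position; "eef_rot": TCP orientation; "ft_force": force on the tool from outside, world axes, zero at the start; "ft_torque": the same for the moment, N m; "width": finger opening in m; "gripper_force": force on a finger pad.
Only numpy, scipy, OpenCV 4.12 (cv2) and the standard library are available. Lean on these libraries where they do the work, as an engineer would, in place of code of your own. Each camera call takes 0.05 s, during which the arm holds its last target. There are 200 camera calls.

TASK

Wind the label stock back in the label printer on the desk: lift its cover by the pull tab until it snaps open and stays up, then push the black jog lever inside all the way back towards the cover's hinge, hold it against its stop for about a second without forcing it, and let it spring back upright. Finally bring the cover down again so that it snaps fully shut. Do not tip the jog lever forwards, and leave the other things on the desk where they are.

Things in the scene. Friction and masses are not known exactly. Their poses are not given: they have to be found in the camera images.
- label_printer: White desktop label printer, 200 mm deep (x), 190 mm wide (y), 120 mm high with the cover shut; it cannot be moved. Origin: centre of its underside; its front (with the pull tab) faces -x, the cover's hinge is at the back (+x), y to its left, z up. Open, it is a tub with 7 mm side and back walls up to z = 89 mm; the front wall ends at 75 mm.
- cover (a joint): Angle of the cover: 0 shut, 0.85 rad fully open, where it still leans forward over the inside: straight from above a gripper does not get to the jog lever, but tilted 30 to 45 degrees from vertical, its upper end towards the printer's front, it does. An over-centre spring strut pulls the cover shut below about 0.5 rad, open above; 3 to 4 N at the tab lift it.
- cover_tab (a point): Grip point in the pull tab, a flat white lip 44 mm wide (y), 12 mm thick (z), standing out 39 mm forwards from the cover's front face at its lower edge; free in front, below and to either side. The point is the tab's centre in y and z, 24 mm out from that face; at x = -124, y = 0, z = 98 mm in the printer's frame when shut. Axes as the cover's (x to the hinge, z out of its top).
- cover_hinge (a point): Middle of the cover's hinge line, which runs along the printer's y: x = 100, y = 0, z = 90 mm in the printer's frame (axes as the printer's). The cover, a shell 30 mm high, opens by turning about it so that the front rises.
- jog_lever (a joint): Angle of the jog lever: 0 upright (spring-centred, it always comes back there), +0.45 rad at its back stop (wind back), -0.45 rad at its front stop (feed). Full tilt takes about 3 N at the tip; beyond about 15 N it would be damaged, so push it with shut fingers, do not grip it.
- jog_tip (a point): Top of the jog lever, a black paddle 22 mm wide (y), 8 mm thick (x) with an 11 mm round bead along its top edge, 37 mm from pivot to top.
- jog_pivot (a point): Pivot of the jog lever, at x = -2, y = -56, z = 62 mm in the printer's frame, level with a flat grey deck; the lever turns about the printer's y. A black bezel 4 mm high surrounds it. In front of it (-x) the deck is free for 60 mm and more; the printer's right wall begins 32 mm to its right.
- label_roll (a point): Centre of the white label roll, 66 mm across, between two grey flanges 72 mm across, behind the deck: x = 54, y = 18, z = 50 mm in the printer's frame, 96 mm wide along y with the flanges. Its stock (80 mm wide) runs forward to the rubber platen roller, which lies across the front (up to z = 80 mm) to the left of y = -39 mm. Not to be touched.
- tape_roll: Roll of brown tape lying to the right of the printer, 94 mm across, 48 mm high; bystander. Origin: centre of its underside.
- usb_hub: Slim grey usb hub, 92x30x11 mm, in front of the printer; bystander. Origin: centre of its underside.
- binder_clip: Black binder clip standing in front of the printer, 32x18x35 mm; bystander. Origin: centre of its underside.
- water_bottle: White bottle, 216 mm high, 68 mm across, standing on the right of the desk; bystander. Origin: underside.
- cream_tube: Lying tube, 32x116x22 mm, at the left edge of the desk; bystander. Origin: centre of its underside.
- text_marker: White and blue marker pen, 135 mm long, lying at the front right; bystander. Origin: centre of its underside.

How it is judged:
By the outcome, as a careful person would: the job done as asked, in the order asked, and still so for the second after the job is handed in, with the robot touching nothing.
It also fails if it takes over 59 s, if anything falls off the work surface, if the arm or the gripper's body presses on something with over 40 N, if the wrist force passes 120 N, or if a joint passes its speed limit or range.

## Working session

There is one attempt and no reset: what is moved stays moved. The work goes in short steps, Python scripts to look and compute and a tool call to move; the robot and the scene stay as the last step left them, time stands still between calls to the robot, and variables do not carry over. Pictures are saved under pics/ and viewed, at most 10 in all, crops included, and the job is handed in when it is done.

Besides the shell and the picture viewer there is one more tool, called after "Request:" by a JSON object that holds its "api" and its "payload". jog_arm: Moves the arm, as the interface text tells. Its arguments: {"type":"object","properties":{"series":{"type":"array","items":{"type":"array","items":{"type":"array","items":{"type":"number"}}}},"force":{"type":"number"}},"required":["series"]}

```bash
mkdir -p pics; ls; python3 - <<'E'
from cell import *
import cv2,numpy as np
s=get_state()
for k,v in s.items(): print(k,v)
try: print('grip_depth',grip_depth)
except Exception as e: print(e)
print([n for n in globals() if n[0]!='_'])
a=[]
for n in ("side","top"):
    c=camera(n); cv2.imwrite(f'pics/{n}0.png',c['color'][...,::-1]); np.save(f'pics/{n}0.npy',c['camera_from_world'])
    print(n,{k:v for k,v in c.items() if k!='color'})
E
```

```text
pics
clock 0.0
joint_positions [ 1.10248119e+00  4.94222439e-01  1.34611599e+00 -1.11388722e-05
  1.30251803e+00 -9.55378597e-02]
qd [ 0.00075908 -0.0014919  -0.0011426  -0.00105801  0.0012884  -0.0001298 ]
joint_torque [-6.63615301e-04 -8.78813267e+01 -3.81863451e+01  7.05914455e-02
  5.32436895e-02 -6.92490084e-05]
tcp_pos [0.22747703 0.58172446 0.213319  ]
eef_rot [-5.82104696e-01 -3.08684477e+00  1.91129378e-03]
ft_force [ 0.04053665  0.00893284 -0.43584405]
ft_torque [ 0.0218261   0.05099024 -0.03158707]
gripper_force 0.0
width 0.09097561706382075
grip_depth -0.0188
['camera', 'finish_job', 'get_state', 'IKError', 'grip_depth', 'cv2', 'np', 's', 'k', 'v']
side {'vertical_fov': 46.11677419429461, 'cx': 330.93208818557434, 'cy': 208.1135182436302, 'camera_from_world': array([[-0.99976846, -0.02068893,  0.00591506,  0.5203277 ],
       [ 0.01774155, -0.63700599,  0.77065466, -0.06174696],
       [-0.0121761 ,  0.77058117,  0.63722556, -1.26496811],
       [ 0.        ,  0.        ,  0.        ,  1.        ]])}
top {'vertical_fov': 50.363026645680215, 'cx': 317.32198189834, 'cy': 197.64935030136647, 'camera_from_world': array([[ 1.24260229e-03, -9.99995731e-01,  2.64470444e-03,
        -1.34399366e-02],
       [ 9.86638627e-01,  1.65686995e-03,  1.62915546e-01,
        -5.39301742e-01],
       [-1.62919233e-01,  2.40692833e-03,  9.86636473e-01,
        -1.26538389e+00],
       [ 0.00000000e+00,  0.00000000e+00,  0.00000000e+00,
         1.00000000e+00]])}
```

View pics/top0.png

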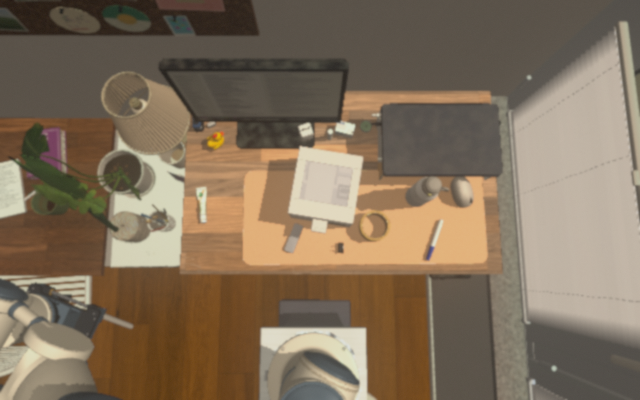

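View pics/side0.png

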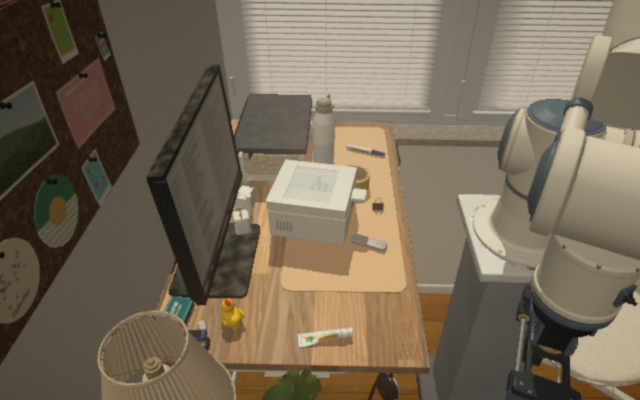

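```bash
cat > h.py <<'E'
from cell import *
import cv2,numpy as np
def K(c):
    f=200/np.tan(np.radians(c['vertical_fov'])/2); return f,c['cx'],c['cy']
def ray(c,u,v):
    f,cx,cy=K(c);T=c['camera_from_world'];R=T[:3,:3]
    d=R.T@np.array([(u-cx)/f,-(v-cy)/f,-1]);return -R.T@T[:3,3],d/np.linalg.norm(d)
def onz(c,u,v,z):
    o,d=ray(c,u,v);return o+d*(z-o[2])/d[2]
def tri(*cuv):
    A=np.zeros((3,3));b=np.zeros(3);L=[ray(*x) for x in cuv]
    for o,d in L: M=np.eye(3)-np.outer(d,d);A+=M;b+=M@o
    p=np.linalg.solve(A,b);return p,max(np.linalg.norm((np.eye(3)-np.outer(d,d))@(p-o)) for o,d in L)
def proj(c,p):
    f,cx,cy=K(c);q=(c['camera_from_world']@np.append(p,1))[:3];return cx-f*q[0]/q[2],cy+f*q[1]/q[2]
def shot(n,name,x0=0,x1=640,y0=0,y1=400,k=1):
    c=camera(n);im=c['color'][y0:y1,x0:x1,::-1];im=cv2.resize(im,None,fx=k,fy=k,interpolation=cv2.INTER_CUBIC)
    cv2.imwrite('pics/'+name+'.png',im);return c
E
python3 - <<'E'
import cv2,numpy as np
t=cv2.imread('pics/top0.png')[135:245,280:400]; s=cv2.imread('pics/side0.png')[145:260,260:400]
f=lambda im,w,h:cv2.resize(im,(w,h),interpolation=cv2.INTER_CUBIC)
a=f(t,480,440)  # x4
b=f(s,560,460)
cv2.imwrite('pics/c0.png',np.vstack([np.pad(f(t,312,286),((0,0),(0,52),(0,0))),f(s,364,299)]))
E
```

```text
(no output)
```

View pics/c0.png

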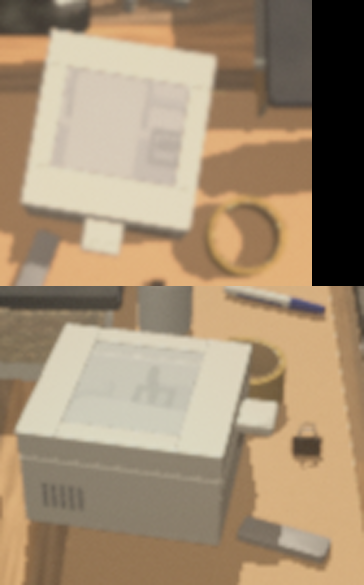

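```bash
python3 - <<'E'
from h import *
t=camera('top');s=camera('side')
T={'fr':(191,229),'fl':(22,204),'br':(216,56),'bl':(52,30)}
S={'fr':(250,58),'fl':(222,172),'br':(67,38),'bl':(18,146)}
P={}
for k in T:
    a=(280+T[k][0]/2.6,135+T[k][1]/2.6);b=(260+S[k][0]/2.6,145+S[k][1]/2.6)
    P[k],e=tri((t,*a),(s,*b)); print(k,P[k].round(4),round(e,4), onz(t,*a,.12).round(4),onz(s,*b,.12).round(4))
Q=np.array([onz(t,280+T[k][0]/2.6,135+T[k][1]/2.6,.12) for k in T]);print(Q.mean(0))
d=[Q[2]-Q[0],Q[3]-Q[1]];print([np.degrees(np.arctan2(x[1],x[0])) for x in d],[np.linalg.norm(x) for x in d])
d=[Q[1]-Q[0],Q[3]-Q[2]];print([np.degrees(np.arctan2(-x[0],x[1])) for x in d],[np.linalg.norm(x) for x in d])
for u,v in [(87,218),(122,222),(119,254),(82,249)]: print('tab',onz(t,280+u/2.6,135+v/2.6,.104).round(4))
E
```

```text
fr [ 0.4539 -0.1166  0.118 ] 0.0007 [ 0.453  -0.1163  0.12  ] [ 0.4547 -0.1139  0.12  ]
fl [0.4827 0.0706 0.1173] 0.0019 [0.4805 0.0706 0.12  ] [0.4846 0.0733 0.12  ]
br [ 0.6501 -0.1472  0.119 ] 0.0001 [ 0.6498 -0.1471  0.12  ] [ 0.65   -0.1457  0.12  ]
bl [0.6797 0.039  0.1192] 0.0003 [0.6799 0.0389 0.12  ] [0.6792 0.04   0.12  ]
[ 0.56580021 -0.0384713   0.12      ]
[np.float64(-8.89925096585174), np.float64(-9.022665145838175)] [np.float64(0.19918630368771084), np.float64(0.2018667732444126)]
[np.float64(-8.373392692047695), np.float64(-9.186914230684211)] [np.float64(0.188908422099902), np.float64(0.18846802375785818)]
tab [ 0.4669 -0.0013  0.104 ]
tab [ 0.4624 -0.0405  0.104 ]
tab [ 0.4266 -0.0371  0.104 ]
tab [0.4321 0.0041 0.104 ]
```

Request:
{"api": "jog_arm", "payload": {"series": [[[9.1, 0, 0, 5, 0], [9.1, 0, 0, 10, 0], [9.1, 0, 0, 15, 0], [9.1, 0, 0, 20, 0], [9.1, 0, 0, 25, 0]]]}}

```text
clock: 0.7
tcp_pos: [0.2274, 0.5815, 0.4661]
eef_rot: [-0.582, -3.087, -0.0]
ft_force: [1.1, 1.9, -0.1]
width: 0.0907
gripper_force: 0.0
```

Top view: the printer spans about (292–362, 148–222) and its tab is at about (319, 226). The side view gives the same corners, so the printer centre is about (0.566, −0.038) with a yaw of −8.9°. The jog has no tilt axis, so I'll first check what the arm does at the edge of its reach in free air.

Request:
{"api": "jog_arm", "payload": {"series": [[[9.1, 0, 0, 8, 0], [9.1, 0, 0, 16, 0], [9.1, 0, 0, 24, 0], [9.1, 0, 0, 32, 0], [9.1, 0, 0, 40, 0]]]}}

```text
clock: 1.2
tcp_pos: [0.2181, 0.5576, 0.6662]
eef_rot: [-0.582, -3.087, -0.009]
ft_force: [1.9, 0.9, -1.2]
width: 0.091
gripper_force: 0.0
```

```bash
python3 -c "
from h import *
s=get_state();print(s['clock'],s['tcp_pos'],s['eef_rot'],s['joint_positions'])"
```

```text
1.2 [0.21811031 0.55760121 0.66616232] [-0.58209787 -3.08665347 -0.00912489] [ 1.09695898  0.45235985  0.22559511  0.00339513  2.45821    -0.09840618]
```

Request:
{"api": "jog_arm", "payload": {"series": [[[9.1, 0, 0, 40, 0], [9.1, 0, 0, 40, 0]]]}}

```text
clock: 1.4
tcp_pos: [0.2027, 0.5185, 0.7082]
eef_rot: [0.58, 3.078, 0.071]
ft_force: [-1.0, -0.6, 0.3]
width: 0.0913
gripper_force: 0.0
```

```bash
cat >> h.py <<'E'
from scipy.spatial.transform import Rotation as Ro
def st():
    s=get_state();R=Ro.from_rotvec(s['eef_rot']).as_matrix();print(round(s['clock'],2),'tcp',s['tcp_pos'].round(4),'z',R[:,2].round(4),'y',R[:,1].round(3),'q',s['joint_positions'].round(3),'F',s['ft_force'].round(1),'w',round(s['width'],4),round(s['gripper_force'],1));return s
E
python3 -c "
from h import *
st()"
```

```text
1.4 tcp [0.2027 0.5185 0.7082] z [ 0.0169  0.0428 -0.9989] y [0.364 0.93  0.046] q [ 1.088  0.382  0.22   0.008  2.494 -0.104] F [-1.  -0.6  0.3] w 0.0913 0.0
```

Request:
{"api": "jog_arm", "payload": {"series": [[[9.1, 0, 0, -5, 0], [9.1, 0, 0, -10, 0], [9.1, 0, 0, -15, 0]]]}}

```text
clock: 1.7
tcp_pos: [0.2032, 0.5195, 0.5836]
eef_rot: [0.58, 3.078, 0.072]
ft_force: [0.8, 1.7, 1.0]
width: 0.091
gripper_force: 0.0
```

```bash
python3 -c "
from h import *
st()"
```

```text
1.7 tcp [0.2032 0.5195 0.5836] z [ 0.0174  0.0435 -0.9989] y [0.364 0.93  0.047] q [ 1.088  0.252  0.766  0.006  2.077 -0.107] F [0.8 1.7 1. ] w 0.091 0.0
```

Request:
{"api": "jog_arm", "payload": {"series": [[[4, 25, -56, 0, 20.5], [4, 25, -56, 0, 20.5], [4, 25, -56, 0, 20.5], [4, 25, -56, 0, 20.5], [4, 25, -56, 0, 20.5]]]}}

```text
clock: 2.2
tcp_pos: [0.302, 0.2977, 0.5843]
eef_rot: [0.022, 3.14, 0.069]
ft_force: [0.4, 0.5, 0.2]
width: 0.0538
gripper_force: 0.0
```

```bash
python3 -c "
from h import *
st()"
```

```text
2.2 tcp [0.302  0.2977 0.5843] z [ 7.00e-04  4.42e-02 -9.99e-01] y [0.014 0.999 0.044] q [ 0.607  0.026  1.038  0.041  2.051 -0.93 ] F [0.4 0.5 0.2] w 0.0538 0.0
```

Request:
{"api": "jog_arm", "payload": {"series": [[[6, 15, -33.5, 0, 0], [6, 15, -33.5, 0, 0], [6, 15, -33.5, 0, 0], [6, 15, -33.5, 0, 0], [6, 15, -33.5, 0, 0]]]}}

```text
clock: 2.7
tcp_pos: [0.4041, 0.0695, 0.5845]
eef_rot: [0.024, 3.14, 0.07]
ft_force: [1.9, 1.5, -0.3]
width: 0.0599
gripper_force: 0.0
```

Request:
{"api": "jog_arm", "payload": {"series": [[[6, 5, -11.5, 20, 0], [6, 5, -11.5, 20, 0], [6, 5, -11.5, 20, 0], [6, 5, -11.5, 20, 0], [6, 5, -11.5, 20, 0]]]}}

```text
clock: 3.2
tcp_pos: [0.4442, -0.0412, 0.7645]
eef_rot: [0.024, 3.135, 0.07]
ft_force: [88.0, -20.2, 123.8]
width: 0.0601
gripper_force: 0.0
```

```bash
python3 -c "
from h import *
st()"
```

```text
3.2 tcp [ 0.4442 -0.0412  0.7645] z [ 0.0056  0.0448 -0.999 ] y [0.015 0.999 0.045] q [-0.262  0.268  0.219  0.096  2.659 -1.733] F [ 88.  -20.2 123.8] w 0.0601 0.0
```

```bash
python3 -c "
from h import *
c=shot('side','s1')
st();shot('wrist','w1');st()"
```

```text
3.25 tcp [ 0.4428 -0.0432  0.7603] z [-0.014   0.0498 -0.9987] y [0.017 0.999 0.05 ] q [-0.267  0.272  0.228  0.097  2.667 -1.735] F [ -8.4   0.  -14.2] w 0.0598 0.0
3.3 tcp [ 0.4452 -0.0427  0.7609] z [-0.0049  0.0475 -0.9989] y [0.018 0.999 0.047] q [-0.265  0.271  0.226  0.096  2.659 -1.733] F [ 0.  -0.4 -1.3] w 0.0599 0.0
```

View pics/s1.png

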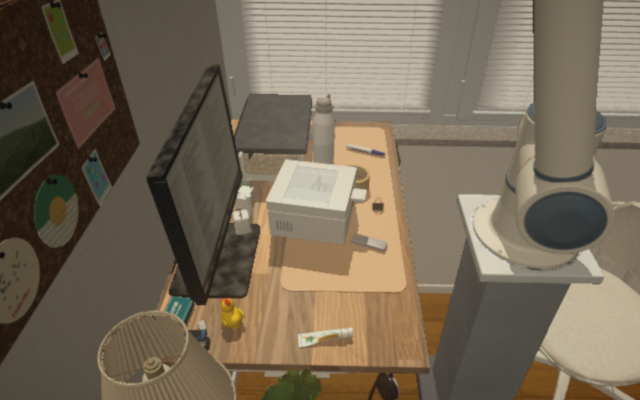

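Side view: the printer at (270–355, 160–240) is untouched, and nothing is near the arm, which is folded up high. The 150 N spike was the elbow running into its range stop at speed. It has died away since, so I'll approach that limit slowly from here.

Request:
{"api": "jog_arm", "payload": {"series": [[[6, 0, 0, 1, 0], [6, 0, 0, 2, 0], [6, 0, 0, 3, 0], [6, 0, 0, 4, 0], [6, 0, 0, 5, 0]]]}}

```text
clock: 3.8
tcp_pos: [0.4266, -0.0379, 0.7775]
eef_rot: [0.023, 3.112, 0.067]
ft_force: [0.5, 0.7, -0.6]
width: 0.0604
gripper_force: 0.0
```

```bash
python3 -c "
from h import *
st()"
```

```text
3.8 tcp [ 0.4266 -0.0379  0.7775] z [ 0.029   0.0428 -0.9987] y [0.014 0.999 0.043] q [-0.269  0.237  0.22   0.107  2.666 -1.729] F [ 0.5  0.7 -0.6] w 0.0604 0.0
```

Request:
{"api": "jog_arm", "payload": {"series": [[[6, 0, 0, 2, 0], [6, 0, 0, 4, 0], [6, 0, 0, 6, 0], [6, 0, 0, 8, 0], [6, 0, 0, 10, 0]]]}}

```text
clock: 4.3
tcp_pos: [0.3966, -0.0343, 0.7943]
eef_rot: [0.025, 3.094, 0.067]
ft_force: [0.1, -0.1, -0.0]
width: 0.0598
gripper_force: 0.0
```

```bash
python3 -c "
from h import *
st()"
```

```text
4.3 tcp [ 0.3966 -0.0343  0.7943] z [ 0.0472  0.0427 -0.998 ] y [0.015 0.999 0.043] q [-0.285  0.195  0.221  0.125  2.69  -1.727] F [ 0.1 -0.1 -0. ] w 0.0598 0.0
```

Request:
{"api": "jog_arm", "payload": {"series": [[[6, 0, 0, 2, 0], [6, 0, 0, 4, 0], [6, 0, 0, 6, 0], [6, 0, 0, 8, 0], [6, 0, 0, 10, 0]]]}}

```text
clock: 4.8
tcp_pos: [0.3689, -0.0306, 0.8088]
eef_rot: [0.025, 3.075, 0.066]
ft_force: [0.2, 0.5, -1.0]
width: 0.0603
gripper_force: 0.0
```

```bash
python3 -c "
from h import *
st()"
```

```text
4.8 tcp [ 0.3689 -0.0306  0.8088] z [ 0.0664  0.0423 -0.9969] y [0.015 0.999 0.043] q [-0.303  0.156  0.221  0.145  2.711 -1.724] F [ 0.2  0.5 -1. ] w 0.0603 0.0
```

```bash
cat > k.py <<'E'
import numpy as np
from scipy.optimize import least_squares
D=np.array([[.494,1.346,1.302,.6246,.2133],[.452,.2256,2.458,.5987,.6662],[.382,.22,2.494,.5567,.7082],[.252,.766,2.077,.5578,.5836]])
def fk(p,q2,q3,q5):
    a,L1,L2,Lt,h=p;s=q2+q3
    return a+L1*np.sin(q2)+L2*np.sin(s)+Lt*np.sin(s+q5),h+L1*np.cos(q2)+L2*np.cos(s)+Lt*np.cos(s+q5)
f=lambda p:np.r_[fk(p,*D.T[:3])[0]-D[:,3],fk(p,*D.T[:3])[1]-D[:,4],(np.array(p)-[0,.4,.4,.25,.35])*1e-3]
s=least_squares(f,[0,.4,.4,.25,.35]);P=s.x
if __name__=='__main__':
    print(P.round(3),np.abs(f(P)[:8]).max())
    for z in (.25,.3,.4,.5):
        # max r tool-down at q3=.22
        q=np.linspace(-.8,2.1,3000);r,zz=fk(P,q,.22,np.pi-.22-q);i=np.argmin(abs(zz-z)+(q<.3)*9);print(z,r[i],q[i],np.pi-.22-q[i])
E
python3 k.py
```

```text
[-0.033  0.714  0.389  2.1    1.804] 0.06342611399818032
0.25 0.9185311143050123 0.972490830276759 1.949101823313034
0.3 0.8881616939541117 0.919306435478493 2.0022862181113
0.4 0.8150084503610655 0.806168722907636 2.115423930682157
0.5 0.7218235841697607 0.6814271423807936 2.2401655112089993
```

Request:
{"api": "jog_arm", "payload": {"series": [[[6, 31, -28.5, -39, -20], [6, 31, -28.5, -39, -20], [6, 31, -28.5, -39, -20], [6, 31, -28.5, -39, -20], [6, 31, -28.5, -39, -20]]]}}

```text
clock: 5.3
tcp_pos: [0.5049, -0.1557, 0.6372]
eef_rot: [0.558, 3.018, 0.048]
ft_force: [0.5, -0.2, 0.5]
width: 0.0601
gripper_force: 0.0
```

```bash
python3 -c "
from h import *
st()"
```

```text
5.3 tcp [ 0.5049 -0.1557  0.6372] z [ 0.0763  0.0173 -0.9969] y [0.356 0.934 0.043] q [-0.445  0.216  0.677  0.059  2.186 -1.614] F [ 0.5 -0.2  0.5] w 0.0601 0.0
```

Request:
{"api": "jog_arm", "payload": {"series": [[[6, 15, -15, -19, 0], [6, 15, -15, -19, 0], [6, 15, -15, -19, 0], [6, 15, -15, -19, 0], [6, 15, -15, -19, 0]]]}}

```text
clock: 5.8
tcp_pos: [0.6367, -0.2875, 0.4702]
eef_rot: [0.558, 3.019, 0.048]
ft_force: [0.7, -0.4, 1.7]
width: 0.0599
gripper_force: 0.0
```

Request:
{"api": "jog_arm", "payload": {"series": [[[6, 3, -1.5, 0, 0], [6, 6, -3, 0, 0], [6, 8, -4, 0, 0], [6, 10, -5, 0, 0], [6, 12, -6, 0, 0]]]}}

```text
clock: 6.3
tcp_pos: [0.7438, -0.3405, 0.4557]
eef_rot: [0.559, 3.017, 0.05]
ft_force: [0.3, -0.5, -1.2]
width: 0.0599
gripper_force: 0.0
```

```bash
python3 -c "
from h import *
st()"
```

```text
6.3 tcp [ 0.7438 -0.3405  0.4557] z [ 0.0771  0.0185 -0.9968] y [0.356 0.933 0.045] q [-0.526  0.755  0.226  0.064  2.103 -1.697] F [ 0.3 -0.5 -1.2] w 0.0599 0.0
```

Now at the elbow limit and still gentle. I'll push outwards slowly from here.

Request:
{"api": "jog_arm", "payload": {"series": [[[6, 1, -0.5, 0, 0], [6, 3, -1.5, 0, 0], [6, 6, -3, 0, 0], [6, 10, -5, 0, 0], [6, 15, -7.5, 0, 0]]]}}

```text
clock: 6.8
tcp_pos: [0.786, -0.3626, 0.416]
eef_rot: [0.55, 2.964, 0.026]
ft_force: [0.2, -0.0, -0.1]
width: 0.0599
gripper_force: 0.0
```

```bash
python3 -c "
from h import *
st()"
```

```text
6.8 tcp [ 0.786  -0.3626  0.416 ] z [ 0.1273 -0.0061 -0.9918] y [0.356 0.934 0.04 ] q [-0.525  0.809  0.22   0.064  1.998 -1.699] F [ 0.2 -0.  -0.1] w 0.0599 0.0
```

Request:
{"api": "jog_arm", "payload": {"series": [[[6, 2, -1, 2, 0], [6, 5, -2.5, 5, 0], [6, 10, -5, 11, 0], [6, 15, -7.5, 17, 0], [6, 20, -10, 23, 0]]]}}

```text
clock: 7.3
tcp_pos: [0.7798, -0.3607, 0.4503]
eef_rot: [0.544, 2.925, 0.011]
ft_force: [-0.0, -0.3, 0.1]
width: 0.06
gripper_force: 0.0
```

```bash
python3 -c "
from h import *
st()"
```

```text
7.3 tcp [ 0.7798 -0.3607  0.4503] z [ 0.1645 -0.023  -0.9861] y [0.356 0.934 0.038] q [-0.529  0.769  0.22   0.069  1.997 -1.698] F [-0.  -0.3  0.1] w 0.06 0.0
```

Request:
{"api": "jog_arm", "payload": {"series": [[[6, 4, -2, 3, 0], [6, 9, -4.5, 7, 0], [6, 15, -7.5, 11, 0], [6, 21, -10.5, 15, 0], [6, 27, -13.5, 19, 0]]]}}

```text
clock: 7.8
tcp_pos: [0.7924, -0.368, 0.4521]
eef_rot: [0.538, 2.885, -0.003]
ft_force: [-0.1, 0.2, -0.1]
width: 0.0602
gripper_force: 0.0
```

```bash
python3 -c "
from h import *
st()"
```

```text
7.8 tcp [ 0.7924 -0.368   0.4521] z [ 0.2011 -0.0396 -0.9788] y [0.357 0.933 0.036] q [-0.53   0.77   0.221  0.073  1.955 -1.698] F [-0.1  0.2 -0.1] w 0.0602 0.0
```

Request:
{"api": "jog_arm", "payload": {"series": [[[6, 27, -13.5, 17, 0], [6, 27, -13.5, 17, 0], [6, 27, -13.5, 17, 0], [6, 27, -13.5, 17, 0], [6, 27, -13.5, 17, 0]]]}}

```text
clock: 8.3
tcp_pos: [0.8104, -0.3779, 0.4476]
eef_rot: [0.532, 2.843, -0.019]
ft_force: [0.3, 0.7, 0.1]
width: 0.0603
gripper_force: 0.0
```

Request:
{"api": "jog_arm", "payload": {"series": [[[6, 27, -13.5, 17, 0], [6, 27, -13.5, 17, 0], [6, 27, -13.5, 17, 0], [6, 27, -13.5, 17, 0], [6, 27, -13.5, 17, 0]]]}}

```text
clock: 8.8
tcp_pos: [0.8279, -0.3874, 0.4449]
eef_rot: [0.525, 2.799, -0.035]
ft_force: [-0.2, -0.5, -0.7]
width: 0.06
gripper_force: 0.0
```

```bash
python3 -c "
from h import *
st()"
```

```text
8.8 tcp [ 0.8279 -0.3874  0.4449] z [ 0.2797 -0.0766 -0.957 ] y [0.358 0.933 0.03 ] q [-0.532  0.788  0.221  0.079  1.847 -1.7  ] F [-0.2 -0.5 -0.7] w 0.06 0.0
```

Request:
{"api": "jog_arm", "payload": {"series": [[[6, 27, -13.5, 22, 0], [6, 27, -13.5, 22, 0], [6, 27, -13.5, 22, 0], [6, 27, -13.5, 22, 0], [6, 27, -13.5, 22, 0]]]}}

```text
clock: 9.3
tcp_pos: [0.8353, -0.3917, 0.4609]
eef_rot: [0.518, 2.754, -0.05]
ft_force: [0.2, 0.8, -0.2]
width: 0.0597
gripper_force: 0.0
```

Request:
{"api": "jog_arm", "payload": {"series": [[[6, 27, -13.5, 22, 0], [6, 27, -13.5, 22, 0], [6, 27, -13.5, 22, 0], [6, 27, -13.5, 22, 0], [6, 27, -13.5, 22, 0]]]}}

```text
clock: 9.8
tcp_pos: [0.8437, -0.3964, 0.4743]
eef_rot: [0.512, 2.711, -0.065]
ft_force: [0.3, 0.1, 0.0]
width: 0.0598
gripper_force: 0.0
```

Request:
{"api": "jog_arm", "payload": {"series": [[[6, 27, -13.5, 22, 0], [6, 27, -13.5, 22, 0], [6, 27, -13.5, 22, 0], [6, 27, -13.5, 22, 0], [6, 27, -13.5, 22, 0]]]}}

```text
clock: 10.3
tcp_pos: [0.8531, -0.4015, 0.4871]
eef_rot: [0.505, 2.666, -0.08]
ft_force: [-0.1, -0.3, 0.0]
width: 0.0596
gripper_force: 0.0
```

```bash
python3 -c "
from h import *
st()"
```

```text
10.3 tcp [ 0.8531 -0.4015  0.4871] z [ 0.3963 -0.1324 -0.9085] y [0.361 0.932 0.022] q [-0.536  0.757  0.221  0.09   1.741 -1.698] F [-0.1 -0.3  0. ] w 0.0596 0.0
```

Request:
{"api": "jog_arm", "payload": {"series": [[[6, 27, -13.5, 25, 0], [6, 27, -13.5, 25, 0], [6, 27, -13.5, 25, 0], [6, 27, -13.5, 25, 0], [6, 27, -13.5, 25, 0]]]}}

```text
clock: 10.8
tcp_pos: [0.8577, -0.4039, 0.5084]
eef_rot: [0.498, 2.62, -0.095]
ft_force: [-0.6, 0.1, -0.8]
width: 0.06
gripper_force: 0.0
```

Request:
{"api": "jog_arm", "payload": {"series": [[[6, 27, -13.5, 25, 0], [6, 27, -13.5, 25, 0], [6, 27, -13.5, 25, 0], [6, 27, -13.5, 25, 0], [6, 27, -13.5, 25, 0]]]}}

```text
clock: 11.3
tcp_pos: [0.8635, -0.407, 0.5267]
eef_rot: [0.491, 2.575, -0.109]
ft_force: [-0.1, 1.0, -0.2]
width: 0.0602
gripper_force: 0.0
```

Request:
{"api": "jog_arm", "payload": {"series": [[[6, 27, -13.5, 25, 0], [6, 27, -13.5, 25, 0], [6, 27, -13.5, 25, 0], [6, 27, -13.5, 25, 0], [6, 27, -13.5, 25, 0]]]}}

```text
clock: 11.8
tcp_pos: [0.8704, -0.4106, 0.5439]
eef_rot: [0.484, 2.53, -0.123]
ft_force: [0.2, -0.3, -0.2]
width: 0.0601
gripper_force: 0.0
```

Request:
{"api": "jog_arm", "payload": {"series": [[[6, 27, -13.5, 25, 0], [6, 27, -13.5, 25, 0], [6, 27, -13.5, 25, 0], [6, 27, -13.5, 25, 0], [6, 27, -13.5, 25, 0]]]}}

```text
clock: 12.3
tcp_pos: [0.8781, -0.4146, 0.5598]
eef_rot: [0.477, 2.484, -0.136]
ft_force: [0.1, -0.3, 0.4]
width: 0.0601
gripper_force: 0.0
```

```bash
python3 -c "
from h import *
st()"
```

```text
12.3 tcp [ 0.8781 -0.4146  0.5598] z [ 0.5422 -0.2036 -0.8152] y [0.367 0.93  0.012] q [-0.541  0.706  0.221  0.105  1.605 -1.696] F [ 0.1 -0.3  0.4] w 0.0601 0.0
```

```bash
cat > k.py <<'E'
import numpy as np
from scipy.optimize import least_squares
h=np.hypot
# q2 q3 q5 r z
D=np.array([[.4942,1.3461,1.3025,h(.2275,.5817),.2133],[.382,.22,2.494,h(.2027,.5185),.7082],[.252,.766,2.077,h(.2032,.5195),.5836],[.026,1.038,2.051,h(.302,.2977),.5843],
[.156,.221,2.711,h(.3689,.0306),.8088],[.755,.226,2.103,h(.7438,.3405),.4557],[.77,.221,1.955,h(.7924,.368),.4521],[.757,.221,1.741,h(.8531,.4015),.4871],[.706,.221,1.605,h(.8781,.4146),.5598]])
def fk(p,q2,q3,q5):
    a,L1,L2,Lt,hh,b=p;s=q2+q3
    return a+L1*np.sin(q2)+L2*np.sin(s+b)+Lt*np.sin(s+q5),hh+L1*np.cos(q2)+L2*np.cos(s+b)+Lt*np.cos(s+q5)
f=lambda p:np.r_[fk(p,*D.T[:3])[0]-D[:,3],fk(p,*D.T[:3])[1]-D[:,4],(np.array(p)-[0,.4,.4,.25,.35,0])*1e-3]
P=least_squares(f,[0,.4,.4,.25,.35,0]).x
def ik(r,z,tilt,q0=[.3,1.8,1]):
    g=lambda q:np.r_[np.array(fk(P,*q))-[r,z],.3*(q.sum()-np.pi+tilt)]
    s=least_squares(g,q0,bounds=([-.82,.22,.12],[2.16,2.67,2.79]));return s.x,np.linalg.norm(s.fun)
if __name__=='__main__':
    print(P.round(3),np.abs(f(P)[:18]).max())
    t=np.radians(35.4)
    for r,z in [(.326,.25),(.38,.3),(.38,.18),(.45,.083),(.42,.15),(.45,.25),(.5,.3),(.53,.15)]: q,e=ik(r,z,t);print(r,z,q.round(3),round(e,4))
E
python3 k.py
```

```text
[0.005 0.593 0.402 0.354 0.264 0.301] 0.0015139830274009114
0.326 0.25 [-0.267  2.365  0.426] 0.0
0.38 0.3 [-0.249  2.187  0.587] 0.0
0.38 0.18 [0.041 2.4   0.12 ] 0.0142
0.45 0.083 [0.342 2.235 0.12 ] 0.0613
0.42 0.15 [0.163 2.321 0.12 ] 0.0296
0.45 0.25 [-0.013  2.191  0.345] 0.0
0.5 0.3 [-0.019  2.015  0.527] 0.0
0.53 0.15 [0.313 2.137 0.12 ] 0.0159
```

```bash
python3 - <<'E'
from k import *
for n,r,z in [('tab',.45,.083),('tab hi',.5,.25),('tab hi2',.52,.28),('lever',.555,.085),('lever2',.565,.085),('lev pre',.54,.12),('lev pre2',.5,.15),('lev pre2',.48,.2),('lev pre3',.45,.25)]:
    best=max([t for t in range(0,60) if ik(r,z,np.radians(t),[0.3,2,.4])[1]<.001],default=None)
    print(n,r,z,best, ik(r,z,np.radians(best))[0].round(2))
E
```

```text
tab 0.45 0.083 21 [0.41 2.23 0.14]
tab hi 0.5 0.25 42 [0.08 2.21 0.13]
tab hi2 0.52 0.28 45 [0.05 2.16 0.15]
lever 0.555 0.085 26 [0.48 2.06 0.15]
lever2 0.565 0.085 27 [0.49 2.05 0.13]
lev pre 0.54 0.12 29 [0.4  2.1  0.13]
lev pre2 0.5 0.15 31 [0.29 2.19 0.12]
lev pre2 0.48 0.2 36 [0.16 2.24 0.12]
lev pre3 0.45 0.25 42 [-0.    2.29  0.12]
```

```bash
cat > k3.py <<'E'
from k import P
import numpy as np
from scipy.optimize import least_squares
from scipy.spatial.transform import Rotation as Ro
LO=np.array([-2.91,-.82,.22,-1.22,.12,-3.08])+.003;HI=np.array([2.91,2.16,2.67,4.37,2.79,3.08])-.003
a,L1,L2,Lt,h,b=P
def fk3(q):
    pl=lambda x,z:Ro.from_euler('z',q[0]).apply([x,0,z]);s=q[1]+q[2]
    w=pl(a+L1*np.sin(q[1])+L2*np.sin(s+b),h+L1*np.cos(q[1])+L2*np.cos(s+b))
    # frame: z=u, x=-e?, built as Rz(q1) Ry(s) Rz(j4) Ry(j5) Rz(j6)
    R=Ro.from_euler('z',q[0])*Ro.from_euler('y',s)*Ro.from_euler('z',q[3])*Ro.from_euler('y',q[4])*Ro.from_euler('z',q[5])
    return w+Lt*R.as_matrix()[:,2],R
def orient(tilt,az): # tool z tilted out at azimuth az, tool y at az+90 (degrees)
    t,z=np.radians([tilt,az]);d=np.array([np.sin(t)*np.cos(z),np.sin(t)*np.sin(z),-np.cos(t)]);y=np.array([-np.sin(z),np.cos(z),0])
    return Ro.from_matrix(np.c_[np.cross(y,d),y,d])
def ik3(p,R,q0):
    def g(q):
        x,r=fk3(q);return np.r_[x-p,.3*(R*r.inv()).as_rotvec()]
    s=least_squares(g,np.clip(q0,LO+1e-3,HI-1e-3),bounds=(LO,HI));return s.x,np.linalg.norm(s.fun)
C=np.array([.5665,-.0385]);YA=np.radians(-8.9)
def w(x,y,z): # printer mm -> world
    c,s=np.cos(YA),np.sin(YA);return np.array([C[0]+(c*x-s*y)/1e3,C[1]+(s*x+c*y)/1e3,z/1e3])
E
python3 - <<'E'
from k3 import *
x,R=fk3([-0.541,0.706,0.221,0.105,1.605,-1.696]);print(x.round(4),R.as_matrix().round(3).tolist())
cand=[[-.1,.4,2.1,j4,.15,j6] for j4,j6 in((0,-1.7),(-1.1,-.6),(1.1,-2.8))]
def best(p,R):
    return min((ik3(p,R,c) for c in cand),key=lambda t:t[1])
for n,f in (('tab',lambda R:w(-130,0,98)+.0188*R.as_matrix()[:,2]),('lev',lambda R:w(-11,-58,77))):
  for t in (21,24,26,28,30,32):
    o=[]
    for az in (-24,-19,-14,-9,-4,1,6):
        RR=orient(t,az);q,e=best(f(RR),RR);o.append(f'{e*1e3:.0f}({q[3]:.1f},{q[5]:.1f})')
    print(n,t,o)
E
```

```text
[ 0.8508 -0.4679  0.5608] [[-0.367, -0.756, 0.542], [-0.93, 0.305, -0.203], [-0.012, -0.579, -0.815]]
tab 21 ['0(-0.8,1.2)', '0(-0.7,1.1)', '0(-0.6,0.9)', '0(-0.4,0.6)', '0(-0.1,0.1)', '0(0.2,-0.3)', '0(0.5,-0.7)']
tab 24 ['0(-1.2,1.7)', '0(-1.2,1.6)', '1(-1.2,1.5)', '9(-0.8,1.0)', '13(-0.2,0.2)', '12(0.4,-0.5)', '6(1.1,-1.3)']
tab 26 ['7(-1.2,1.7)', '9(-1.2,1.6)', '10(-1.2,1.5)', '13(-1.2,1.4)', '8(3.1,-3.1)', '6(2.8,-2.8)', '2(2.1,-2.3)']
tab 28 ['15(-1.2,1.7)', '17(-1.2,1.6)', '18(-1.2,1.5)', '14(3.2,-3.1)', '5(3.1,-3.1)', '0(2.8,-2.9)', '0(2.5,-2.7)']
tab 30 ['24(-1.2,1.7)', '26(-1.2,1.6)', '23(3.3,-3.1)', '15(3.2,-3.1)', '6(3.1,-3.1)', '0(2.9,-3.0)', '0(2.6,-2.9)']
tab 32 ['30(3.6,-3.1)', '26(3.5,-3.1)', '21(3.3,-3.1)', '15(3.2,-3.1)', '7(3.1,-3.1)', '0(3.0,-3.1)', '0(2.7,-3.0)']
lev 21 ['0(-0.4,0.6)', '0(-0.2,0.4)', '0(-0.1,0.2)', '0(0.0,-0.0)', '0(0.2,-0.3)', '0(0.3,-0.5)', '0(0.4,-0.7)']
lev 24 ['0(-0.6,0.8)', '0(-0.4,0.6)', '0(-0.2,0.3)', '0(0.0,-0.1)', '0(0.3,-0.4)', '0(0.5,-0.7)', '0(0.6,-0.9)']
lev 26 ['0(-0.8,1.1)', '0(-0.6,0.8)', '0(-0.3,0.4)', '0(0.1,-0.1)', '0(0.5,-0.6)', '0(0.7,-0.9)', '0(0.8,-1.1)']
lev 28 ['0(-1.1,1.4)', '0(-1.0,1.2)', '7(-0.5,0.6)', '9(0.1,-0.1)', '6(0.7,-0.8)', '0(1.1,-1.3)', '0(1.1,-1.4)']
lev 30 ['6(-1.2,1.5)', '6(-1.2,1.4)', '15(-1.2,1.3)', '12(3.0,-3.0)', '8(2.2,-2.3)', '0(1.6,-1.8)', '0(1.4,-1.8)']
lev 32 ['15(-1.2,1.5)', '16(-1.2,1.4)', '12(3.1,-3.1)', '2(3.0,-3.1)', '0(2.4,-2.6)', '0(2.0,-2.3)', '0(1.8,-2.1)']
```

```bash
cat >> k3.py <<'E'
# full refit with lateral shoulder offset and tool frame turned by 90 deg
QD=np.array([[1.10248,.49422,1.34612,0,1.30252,-.09554,.22748,.58172,.21332],[1.088,.382,.22,.008,2.494,-.104,.2027,.5185,.7082],[1.088,.252,.766,.006,2.077,-.107,.2032,.5195,.5836],[.607,.026,1.038,.041,2.051,-.93,.302,.2977,.5843],
[-.303,.156,.221,.145,2.711,-1.724,.3689,-.0306,.8088],[-.526,.755,.226,.064,2.103,-1.697,.7438,-.3405,.4557],[-.53,.77,.221,.073,1.955,-1.698,.7924,-.368,.4521],[-.536,.757,.221,.09,1.741,-1.698,.8531,-.4015,.4871],[-.541,.706,.221,.105,1.605,-1.696,.8781,-.4146,.5598]])
def fk3(q,p=None):
    a,L1,L2,Lt,h,b,c=PP if p is None else p;s=q[1]+q[2];Z=Ro.from_euler('z',q[0])
    w=Z.apply([a+L1*np.sin(q[1])+L2*np.sin(s+b),c,h+L1*np.cos(q[1])+L2*np.cos(s+b)])
    R=Z*Ro.from_euler('y',s)*Ro.from_euler('z',q[3])*Ro.from_euler('y',q[4])*Ro.from_euler('z',q[5]+np.pi/2)
    return w+Lt*R.as_matrix()[:,2],R
ff=lambda p:np.concatenate([fk3(r[:6],p)[0]-r[6:] for r in QD])
sol=least_squares(ff,[.005,.593,.402,.354,.264,.3,.059]);PP=sol.x
E
cat > t.py <<'E'
from k3 import *
print(PP.round(4),np.abs(sol.fun).max().round(4))
cand=[[-.2,.4,2.1,j4,.15,-1.7-j4] for j4 in(0,-.6,-1.1,.6,1.1)]
def best(p,R): return min((ik3(p,R,c) for c in cand),key=lambda t:t[1])
for n,f in (('tab',lambda R:w(-130,0,98)+.0188*R.as_matrix()[:,2]),('tabshallow',lambda R:w(-130,0,98)+.007*R.as_matrix()[:,2]),('lev',lambda R:w(-11,-58,77))):
  for t in (21,24,26,28,30):
    o=[]
    for az in (-24,-19,-14,-9,-4,1,6):
        RR=orient(t,az);q,e=best(f(RR),RR);o.append(f'{e*1e3:.0f}({q[3]:.1f},{q[5]:.1f})')
    print(n,t,*o)
E
python3 t.py
```

```text
[-2.000e-04  5.968e-01  4.022e-01  3.529e-01  2.568e-01  2.975e-01
  5.950e-02] 0.0004
tab 21 0(-0.6,-0.6) 0(-0.5,-0.9) 0(-0.2,-1.2) 0(0.1,-1.7) 0(0.4,-2.1) 0(0.6,-2.4) 0(0.7,-2.7)
tab 24 0(-1.2,-0.1) 4(-1.0,-0.3) 11(-0.5,-1.0) 13(0.1,-1.7) 10(0.8,-2.5) 1(1.2,-3.1) 3(1.1,-3.1)
tab 26 8(-1.2,-0.0) 9(-1.2,-0.1) 17(-1.2,-0.2) 21(0.1,-1.7) 14(1.3,-3.1) 10(1.3,-3.1) 12(1.1,-3.1)
tab 28 16(-1.2,-0.0) 17(-1.2,-0.1) 22(-1.2,-0.2) 27(1.4,-3.1) 20(1.3,-3.1) 18(1.3,-3.1) 20(1.2,-3.1)
tab 30 25(-1.2,-0.0) 26(-1.2,-0.1) 29(-1.2,-0.2) 33(1.4,-3.1) 28(1.3,-3.1) 27(1.3,-3.1) 29(1.2,-3.1)
tabshallow 21 0(-0.5,-0.7) 0(-0.4,-1.0) 0(-0.2,-1.3) 0(0.1,-1.7) 0(0.3,-2.0) 0(0.5,-2.3) 0(0.6,-2.6)
tabshallow 24 0(-1.0,-0.3) 1(-0.9,-0.5) 6(-0.4,-1.1) 8(0.1,-1.7) 5(0.7,-2.4) 0(1.1,-2.9) 0(1.1,-3.0)
tabshallow 26 3(-1.2,-0.0) 5(-1.2,-0.1) 14(-0.8,-0.7) 17(0.1,-1.7) 11(1.3,-3.1) 6(1.2,-3.1) 8(1.1,-3.1)
tabshallow 28 12(-1.2,-0.0) 13(-1.2,-0.1) 19(-1.2,-0.2) 26(0.3,-1.9) 16(1.3,-3.1) 15(1.3,-3.1) 17(1.1,-3.1)
tabshallow 30 21(-1.2,-0.0) 22(-1.2,-0.1) 26(-1.2,-0.2) 30(1.4,-3.1) 24(1.3,-3.1) 23(1.3,-3.1) 26(1.1,-3.1)
lev 21 0(-0.2,-1.2) 0(-0.1,-1.4) 0(0.1,-1.7) 0(0.2,-1.9) 0(0.3,-2.1) 0(0.4,-2.3) 0(0.5,-2.5)
lev 24 0(-0.4,-1.0) 0(-0.2,-1.4) 0(0.1,-1.7) 0(0.3,-2.0) 0(0.5,-2.3) 0(0.6,-2.5) 0(0.7,-2.7)
lev 26 0(-0.5,-0.9) 0(-0.3,-1.3) 0(0.2,-1.8) 0(0.5,-2.2) 0(0.7,-2.6) 0(0.8,-2.8) 0(0.9,-2.9)
lev 28 1(-0.9,-0.5) 8(-0.4,-1.1) 9(0.2,-1.8) 4(0.8,-2.6) 0(1.1,-2.9) 0(1.1,-3.1) 2(1.0,-3.1)
lev 30 6(-1.2,-0.2) 16(-0.7,-0.8) 18(0.3,-2.0) 9(1.3,-3.1) 6(1.2,-3.1) 9(1.1,-3.1) 12(1.0,-3.1)
```

Request:
{"api": "jog_arm", "payload": {"series": [[[7.5, -3, 2.5, 0, 0.5], [7.5, -7, 6, -2, 1.5], [7.5, -11, 9, -4, 2.5], [7.5, -14, 11, -6, 3.5], [7.5, -17, 13, -9, 4]]]}}

```text
clock: 12.8
tcp_pos: [0.7226, -0.2945, 0.4839]
eef_rot: [0.388, 2.495, -0.109]
ft_force: [1.3, -0.7, 1.5]
width: 0.075
gripper_force: 0.0
```

Request:
{"api": "jog_arm", "payload": {"series": [[[7.5, -3.5, 2.7, -2, 1], [7.5, -7, 5.4, -4, 2], [7.5, -10.5, 8.1, -6, 3], [7.5, -14, 10.8, -8, 4], [7.5, -17.5, 13.5, -10, 4]]]}}

```text
clock: 13.3
tcp_pos: [0.5476, -0.1598, 0.3826]
eef_rot: [0.301, 2.507, -0.08]
ft_force: [-0.0, 0.7, 0.4]
width: 0.0752
gripper_force: 0.0
```

Request:
{"api": "jog_arm", "payload": {"series": [[[7.5, -3.5, 2.7, -2, 1], [7.5, -7, 5.4, -4, 2], [7.5, -10.5, 8.1, -6, 3], [7.5, -14, 10.8, -8, 4], [7.5, -17.5, 13.5, -9, 4]]]}}

```text
clock: 13.8
tcp_pos: [0.3721, -0.025, 0.2916]
eef_rot: [0.215, 2.517, -0.052]
ft_force: [-0.3, 0.9, 0.8]
width: 0.0749
gripper_force: 0.0
```

```bash
python3 - <<'E'
from h import *
s=st()
import k3
def ikw(p,R,q0,W=1.):
    def g(q):
        x,r=k3.fk3(q);return np.r_[x-p,W*(R*r.inv()).as_rotvec()]
    return k3.least_squares(g,np.clip(q0,k3.LO+1e-3,k3.HI-1e-3),bounds=(k3.LO,k3.HI)).x
q=s['joint_positions'];
for sh in ([0,0,-.1],[0,0,-.2],[0,0,-.3],[-.1,0,-.3],[.1,0,-.3]):
    x,R=k3.fk3(q);q2=ikw(x+sh,R,q);x2,R2=k3.fk3(q2);z=R2.as_matrix()[:,2]
    print(sh,x2.round(3),np.degrees(np.arccos(-z[2])).round(1),np.degrees(np.arctan2(z[1],z[0])).round(1),q2.round(2))
E
```

```text
13.8 tcp [ 0.3721 -0.025   0.2916] z [ 0.5717 -0.0861 -0.8159] y [0.166 0.986 0.012] q [-0.325 -0.257  2.215  0.185  0.582 -1.849] F [-0.3  0.9  0.8] w 0.0749 0.0
[0, 0, -0.1] [ 0.372 -0.025  0.192] 35.3 -8.6 [-0.33  0.02  2.45  0.99  0.12 -2.68]
[0, 0, -0.2] [ 0.378 -0.032  0.174] 33.6 -7.9 [-0.36  0.09  2.45  1.36  0.12 -3.08]
[0, 0, -0.3] [ 0.397 -0.039  0.157] 31.6 -7.2 [-0.36  0.17  2.41  1.35  0.12 -3.08]
[-0.1, 0, -0.3] [0.263 0.    0.169] 32.8 -9.5 [-0.43 -0.11  2.65  1.3   0.15 -3.08]
[0.1, 0, -0.3] [ 0.515 -0.062  0.12 ] 31.5 -4.9 [-0.32  0.39  2.19  1.39  0.12 -3.08]
```

```bash
cat > sim.py <<'E'
from h import *
import k3
def ikw(p,R,q0,W=1.):
    def g(q):
        x,r=k3.fk3(q);return np.r_[x-p,W*(R*r.inv()).as_rotvec()]
    return k3.least_squares(g,np.clip(q0,k3.LO+1e-3,k3.HI-1e-3),bounds=(k3.LO,k3.HI)).x
def run(q,seq):
    for sh in seq:
        x,R=k3.fk3(q);q=ikw(x+np.array(sh[:3])/100,Ro.from_euler('z',sh[3],degrees=True)*R,q);x,R=k3.fk3(q);z=R.as_matrix()[:,2]
        print(sh,x.round(3),np.degrees(np.arccos(-z[2])).round(1),np.degrees(np.arctan2(z[1],z[0])).round(1),q.round(2))
    print();return q
E
python3 - <<'E'
from sim import *
q=get_state()['joint_positions']
run(q,[(-30,0,0,0)]*3)
run(q,[(-30,0,20,0)]*3)
run(q,[(-10,8,-8,0),(-60,5,0,0),(-60,10,0,0),(-60,10,0,0)])
run(q,[(0,0,0,-10),(0,0,-6,0),(0,0,-30,0),(0,0,-30,0),(0,0,-30,0)])
run(q,[(0,0,0,-16),(0,0,-10,0),(0,0,-30,0),(0,0,-30,0),(0,0,-30,0)])
E
```

```text
(-30, 0, 0, 0) [ 0.124 -0.027  0.285] 34.5 -8.8 [ 0.9  -0.82  2.32 -0.53  1.35 -0.46]
(-30, 0, 0, 0) [ 0.081 -0.031  0.176] 31.3 -10.3 [ 0.63 -0.82  2.57 -0.45  1.03 -0.6 ]
(-30, 0, 0, 0) [ 0.042 -0.033  0.132] 27.1 -12.4 [ 0.54 -0.82  2.67 -0.39  0.97 -0.69]

(-30, 0, 20, 0) [ 0.117 -0.027  0.502] 34.5 -8.7 [ 0.79 -0.82  1.77 -0.49  1.78 -0.81]
(-30, 0, 20, 0) [-0.17  -0.027  0.766] 33.5 -8.8 [ 0.16 -0.82  0.71 -0.37  2.65 -1.62]
(-30, 0, 20, 0) [-0.256 -0.077  0.788] 37.8 -13.7 [ 0.18 -0.82  0.45 -0.81  2.79 -2.06]

(-10, 8, -8, 0) [0.272 0.055 0.212] 35.3 -8.6 [ 0.31 -0.2   2.49 -0.76  0.38 -0.44]
(-60, 5, 0, 0) [0.059 0.008 0.137] 29.0 -6.8 [ 0.3  -0.82  2.67 -0.27  0.84 -0.97]
(-60, 10, 0, 0) [-0.     0.011  0.112] 18.7 -4.6 [ 0.37 -0.82  2.67 -0.17  1.   -0.97]
(-60, 10, 0, 0) [-0.064  0.021  0.096] 8.0 2.5 [ 0.38 -0.82  2.67 -0.05  1.16 -1.02]

(0, 0, 0, -10) [ 0.372 -0.025  0.292] 35.3 -18.6 [-0.11 -0.23  2.2  -0.23  0.58 -1.18]
(0, 0, -6, 0) [ 0.372 -0.025  0.232] 35.3 -18.6 [-0.11 -0.09  2.33 -0.4   0.32 -0.99]
(0, 0, -30, 0) [ 0.429 -0.023  0.137] 29.8 -19.0 [-0.1   0.27  2.32 -1.22  0.12 -0.14]
(0, 0, -30, 0) [ 0.558 -0.016 -0.006] 22.7 -20.9 [-0.06  0.69  2.03 -1.22  0.12 -0.09]
(0, 0, -30, 0) [ 0.67  -0.006 -0.262] 17.8 -24.2 [-0.04  1.2   1.61 -1.22  0.12 -0.06]

(0, 0, 0, -16) [ 0.372 -0.025  0.292] 35.3 -24.6 [ 0.   -0.2   2.18 -0.42  0.63 -0.84]
(0, 0, -10, 0) [ 0.372 -0.025  0.192] 35.3 -24.6 [ 0.    0.06  2.4  -1.16  0.27 -0.05]
(0, 0, -30, 0) [0.454 0.025 0.108] 28.9 -28.8 [ 0.15  0.39  2.23 -1.22  0.32  0.18]
(0, 0, -30, 0) [ 0.569  0.099 -0.082] 23.7 -37.9 [ 0.27  0.87  1.89 -1.22  0.35  0.33]
(0, 0, -30, 0) [ 0.637  0.143 -0.369] 21.5 -45.1 [ 0.31  1.39  1.44 -1.22  0.35  0.39]
```

```bash
python3 - <<'E'
from sim import *
q=get_state()['joint_positions']
run(q,[(0,0,-6,-10),(0,0,-30,0),(-30,0,-15,0),(-30,0,-20,0),(-30,0,-20,0),(0,0,0,5),(0,0,0,5)])
run(q,[(-2,0,-6,-8),(-10,0,-30,0),(-25,0,-20,0),(-30,0,-20,0),(-30,0,-20,0),(-5,0,5,8)])
E
```

```text
(0, 0, -6, -10) [ 0.372 -0.025  0.232] 35.3 -18.6 [-0.11 -0.09  2.33 -0.4   0.32 -0.99]
(0, 0, -30, 0) [ 0.429 -0.023  0.137] 29.8 -19.0 [-0.1   0.27  2.32 -1.22  0.12 -0.14]
(-30, 0, -15, 0) [0.036 0.075 0.059] 31.1 -21.3 [ 2.02  0.72  2.67 -1.15  0.4   1.99]
(-30, 0, -20, 0) [-0.264  0.075 -0.141] 31.1 -21.3 [ 2.7   1.04  1.96 -0.06  0.69  1.53]
(-30, 0, -20, 0) [-0.564  0.075 -0.341] 31.1 -21.3 [2.87 1.44 1.01 0.06 1.23 1.62]
(0, 0, 0, 5) [-0.564  0.075 -0.341] 31.1 -16.3 [2.89 1.44 1.   0.02 1.24 1.57]
(0, 0, 0, 5) [-0.563  0.08  -0.341] 31.1 -11.5 [ 2.91  1.45  1.   -0.02  1.24  1.52]

(-2, 0, -6, -8) [ 0.352 -0.025  0.232] 35.3 -16.6 [-0.17 -0.14  2.37 -0.22  0.31 -1.24]
(-10, 0, -30, 0) [ 0.231 -0.002  0.167] 32.4 -17.6 [-0.09 -0.12  2.67 -1.22  0.12 -0.17]
(-25, 0, -20, 0) [ 0.054 -0.022  0.138] 29.3 -17.7 [ 0.28 -0.82  2.67 -0.36  0.89 -0.81]
(-30, 0, -20, 0) [ 0.015 -0.041  0.122] 23.2 -20.8 [ 0.47 -0.82  2.67 -0.35  1.04 -0.64]
(-30, 0, -20, 0) [-0.021 -0.045  0.109] 17.3 -26.6 [ 0.53 -0.82  2.67 -0.28  1.14 -0.62]
(-5, 0, 5, 8) [-0.009 -0.041  0.131] 16.4 -20.3 [ 0.68 -0.82  2.6  -0.26  1.22 -0.63]
```

Request:
{"api": "jog_arm", "payload": {"series": [[[7.5, 0, 0, -2, -3], [7.5, 0, 0, -4, -6], [7.5, 0, 0, -6, -10]]]}}

```text
clock: 14.1
tcp_pos: [0.3726, -0.0278, 0.2438]
eef_rot: [0.39, 2.501, -0.114]
ft_force: [-0.1, -0.1, -0.3]
width: 0.0753
gripper_force: 0.0
```

Request:
{"api": "jog_arm", "payload": {"series": [[[7.5, 0, 0, -3, 0], [7.5, 0, 0, -6, 0], [7.5, 0, 0, -9, 0], [7.5, -2, 0, -12, 0]]]}}

```text
clock: 14.5
tcp_pos: [0.3701, -0.0309, 0.1892]
eef_rot: [0.403, 2.51, -0.144]
ft_force: [0.1, -0.2, 0.5]
width: 0.0748
gripper_force: 0.0
```

```bash
python3 -c "
from sim import *
q=st()['joint_positions']
for s in ([(0,0,-10,0)],[(0,0,-20,0)],[(-5,0,-20,0)],[(-5,0,-10,5)],[(0,0,-10,10)]): run(q,s*2)
"
```

```text
14.5 tcp [ 0.3701 -0.0309  0.1892] z [ 0.5364 -0.1907 -0.8221] y [ 0.317  0.948 -0.013] q [-0.131  0.044  2.422 -0.983  0.144 -0.442] F [ 0.1 -0.2  0.5] w 0.0748 0.0
(0, 0, -10, 0) [ 0.38 -0.03  0.17] 32.9 -19.7 [-0.13  0.12  2.42 -1.22  0.12 -0.2 ]
(0, 0, -10, 0) [ 0.396 -0.029  0.153] 30.9 -19.9 [-0.12  0.19  2.38 -1.22  0.12 -0.19]

(0, 0, -20, 0) [ 0.404 -0.03   0.15 ] 30.7 -19.9 [-0.12  0.21  2.37 -1.22  0.12 -0.19]
(0, 0, -20, 0) [ 0.467 -0.027  0.091] 26.3 -20.7 [-0.1   0.42  2.24 -1.22  0.12 -0.16]

(-5, 0, -20, 0) [ 0.335 -0.024  0.164] 31.3 -20.1 [-0.13  0.08  2.49 -1.22  0.12 -0.2 ]
(-5, 0, -20, 0) [ 0.302 -0.016  0.147] 27.9 -20.8 [-0.11  0.09  2.53 -1.22  0.12 -0.18]

(-5, 0, -10, 5) [ 0.323 -0.004  0.176] 33.2 -16.2 [-0.07  0.02  2.51 -1.22  0.12 -0.22]
(-5, 0, -10, 5) [0.269 0.019 0.168] 31.9 -12.4 [ 0.   -0.05  2.6  -1.22  0.12 -0.23]

(0, 0, -10, 10) [0.38  0.015 0.171] 33.1 -12.8 [-0.01  0.11  2.42 -1.22  0.12 -0.25]
(0, 0, -10, 10) [0.39  0.063 0.157] 31.4 -6.4 [ 0.11  0.17  2.39 -1.22  0.12 -0.29]
```

```bash
python3 -c "
from sim import *
q=get_state()['joint_positions']
q1=run(q,[(-3,0,-20,0)]*5)
"
```

```text
(-3, 0, -20, 0) [ 0.363 -0.026  0.159] 31.0 -20.0 [-0.12  0.13  2.44 -1.22  0.12 -0.19]
(-3, 0, -20, 0) [ 0.375 -0.021  0.129] 27.0 -20.7 [-0.11  0.23  2.41 -1.22  0.12 -0.17]
(-3, 0, -20, 0) [ 0.41  -0.014  0.083] 22.7 -22.0 [-0.08  0.39  2.32 -1.22  0.12 -0.14]
(-3, 0, -20, 0) [ 0.467 -0.004  0.005] 18.2 -24.4 [-0.05  0.62  2.18 -1.22  0.12 -0.1 ]
(-3, 0, -20, 0) [ 0.532  0.01  -0.122] 14.0 -29.3 [-0.02  0.91  1.97 -1.22  0.12 -0.06]
```

Request:
{"api": "jog_arm", "payload": {"series": [[[7.5, -1, 0, -5, 0], [7.5, -2, 0, -10, 0], [7.5, -3, 0, -20, 0], [7.5, -3, 0, -20, 0]]]}}

```text
clock: 14.9
tcp_pos: [0.3579, -0.0277, 0.1653]
eef_rot: [0.409, 2.559, -0.138]
ft_force: [0.1, 0.3, -0.3]
width: 0.0753
gripper_force: 0.0
```

```bash
python3 -c "
from sim import *
q=st()['joint_positions']
q1=run(q,[(-3,0,-20,0)]*3)
q1=run(q,[(-3,0,-20,4)]*3)
"
```

```text
14.9 tcp [ 0.3579 -0.0277  0.1653] z [ 0.4964 -0.1795 -0.8493] y [ 0.316  0.949 -0.016] q [-0.133  0.104  2.451 -1.223  0.119 -0.197] F [ 0.1  0.3 -0.3] w 0.0753 0.0
(-3, 0, -20, 0) [ 0.363 -0.022  0.139] 28.0 -20.6 [-0.11  0.19  2.43 -1.22  0.12 -0.18]
(-3, 0, -20, 0) [ 0.389 -0.015  0.1  ] 23.8 -21.6 [-0.09  0.33  2.37 -1.22  0.12 -0.15]
(-3, 0, -20, 0) [ 0.44  -0.006  0.036] 19.4 -23.5 [-0.06  0.54  2.25 -1.22  0.12 -0.11]

(-3, 0, -20, 4) [ 0.363 -0.005  0.139] 28.1 -17.9 [-0.06  0.19  2.43 -1.22  0.12 -0.2 ]
(-3, 0, -20, 4) [0.387 0.019 0.103] 24.1 -16.3 [ 0.    0.32  2.37 -1.22  0.12 -0.19]
(-3, 0, -20, 4) [0.435 0.048 0.042] 19.8 -16.0 [ 0.07  0.52  2.25 -1.22  0.12 -0.19]
```

Request:
{"api": "jog_arm", "payload": {"series": [[[7.5, -1, 0, -7, 0], [7.5, -3, 0, -20, 0], [7.5, -3, 0, -20, 0]]]}}

```text
clock: 15.2
tcp_pos: [0.3551, -0.0231, 0.1469]
eef_rot: [0.42, 2.608, -0.132]
ft_force: [-0.3, -0.4, -0.3]
width: 0.0749
gripper_force: 0.0
```

Request:
{"api": "jog_arm", "payload": {"series": [[[7.5, -1, 0, -7, 0], [7.5, -3, 0, -20, 0], [7.5, -3, 0, -20, 0]]]}}

```text
clock: 15.5
tcp_pos: [0.3585, -0.0184, 0.1263]
eef_rot: [0.43, 2.658, -0.126]
ft_force: [0.3, 0.2, -0.0]
width: 0.075
gripper_force: 0.0
```

```bash
python3 -c "
from sim import *
q=st()['joint_positions']
q1=run(q,[(-5,0,-20,0),(0,0,2,12)])
q1=run(q,[(0,0,2,11)]*2)
"
```

```text
15.5 tcp [ 0.3585 -0.0184  0.1263] z [ 0.4112 -0.1567 -0.898 ] y [ 0.319  0.947 -0.019] q [-0.107  0.227  2.432 -1.223  0.119 -0.162] F [ 0.3  0.2 -0. ] w 0.075 0.0
(-5, 0, -20, 0) [ 0.368 -0.009  0.093] 22.0 -22.2 [-0.08  0.34  2.4  -1.22  0.12 -0.13]
(0, 0, 2, 12) [ 0.368 -0.009  0.114] 22.0 -10.2 [-0.19  0.25  2.39  0.04  0.12 -1.69]

(0, 0, 2, 11) [ 0.359 -0.019  0.146] 26.1 -9.9 [-0.25  0.14  2.42  0.26  0.14 -1.94]
(0, 0, 2, 11) [ 0.359 -0.019  0.166] 26.1 1.1 [-0.4   0.06  2.38  0.58  0.33 -2.55]
```

Request:
{"api": "jog_arm", "payload": {"series": [[[7.5, -1, 0, -7, 0], [7.5, -4, 0, -20, 0], [7.5, -4, 0, -20, 0]]]}}

```text
clock: 15.8
tcp_pos: [0.3644, -0.0127, 0.1029]
eef_rot: [0.44, 2.71, -0.121]
ft_force: [-0.6, -0.6, 0.9]
width: 0.0753
gripper_force: 0.0
```

Request:
{"api": "jog_arm", "payload": {"series": [[[7.5, -2, 0, -7, 0], [7.5, -6, 0, -18, 0], [7.5, -6, 0, -18, 0]]]}}

```text
clock: 16.1
tcp_pos: [0.3613, -0.0056, 0.0807]
eef_rot: [0.452, 2.763, -0.118]
ft_force: [0.2, 0.2, 0.7]
width: 0.0752
gripper_force: 0.0
```

```bash
python3 -c "
from sim import *
q=st()['joint_positions']
q1=run(q,[(0,0,2,6),(0,0,1,6)])
R=k3.orient(20.5,-9);p=k3.w(-131,0,98)+.0188*R.as_matrix()[:,2];print(p,k3.ik3(p,R,q1))
"
```

```text
16.1 tcp [ 0.3613 -0.0056  0.0807] z [ 0.3155 -0.1345 -0.9394] y [ 0.323  0.946 -0.027] q [-0.071  0.371  2.398 -1.223  0.119 -0.116] F [0.2 0.2 0.7] w 0.0752 0.0
(0, 0, 2, 6) [ 0.361 -0.006  0.101] 20.1 -17.1 [-0.12  0.29  2.38 -0.45  0.14 -1.03]
(0, 0, 1, 6) [ 0.361 -0.006  0.111] 20.1 -11.1 [-0.17  0.25  2.37 -0.04  0.17 -1.59]

[ 0.4435801  -0.01926289  0.08039056] (array([-0.18583387,  0.40625394,  2.2368645 ,  0.0716186 ,  0.14117451,
       -1.66863903]), np.float64(1.8930413462344412e-08))
```

Request:
{"api": "jog_arm", "payload": {"series": [[[7.5, 0, 0, 2, 0], [7.5, 0, 0, 3, 4], [7.5, 0, 0, 4, 8], [7.5, 0, 0, 4, 10.5]]]}}

```text
clock: 16.5
tcp_pos: [0.3592, -0.0136, 0.1074]
eef_rot: [0.338, 2.78, -0.128]
ft_force: [-0.3, -0.7, -0.1]
width: 0.0752
gripper_force: 0.0
```

Request:
{"api": "jog_arm", "payload": {"series": [[[7.5, 2, -0.3, 0, 0], [7.5, 4, -0.7, 0, 0], [7.5, 6, -1, 0, 0], [7.5, 7.5, -1.3, 0, 0], [7.5, 7.5, -1.3, 0, 0]]]}}

```text
clock: 17.0
tcp_pos: [0.4363, -0.0271, 0.1074]
eef_rot: [0.34, 2.778, -0.128]
ft_force: [-0.4, 0.1, -0.0]
width: 0.0747
gripper_force: 0.0
```

```bash
python3 -c "
from sim import *
s=st()
R=Ro.from_rotvec(s['eef_rot']).as_matrix();g=s['tcp_pos']-.0188*R[:,2];print('grasp err',(k3.w(-131,0,98)-g).round(4), 'yaz',np.degrees(np.arctan2(R[1,1],R[0,1])))
"
```

```text
17.0 tcp [ 0.4363 -0.0271  0.1074] z [ 0.32   -0.1287 -0.9386] y [ 0.249  0.967 -0.048] q [-0.129  0.332  2.199 -0.315  0.283 -1.167] F [-0.4  0.1 -0. ] w 0.0747 0.0
grasp err [ 0.0068  0.0065 -0.027 ] yaz 75.56184151686169
```

Request:
{"api": "jog_arm", "payload": {"series": [[[7.5, 0.3, 0.7, 0, 3], [7.5, 0.7, 0.7, 0, 6], [7.5, 0.7, 0.7, -1, 6], [7.5, 0.7, 0.7, -2, 6], [7.5, 0.7, 0.7, -2.7, 6]]]}}

```text
clock: 17.5
tcp_pos: [0.4401, -0.0196, 0.0795]
eef_rot: [0.194, 2.792, -0.103]
ft_force: [0.2, 0.2, -0.2]
width: 0.0748
gripper_force: 0.0
```

```bash
python3 -c "
from sim import *
a=shot('wrist','w2');b=shot('top','t2',270,370,150,260,3)
i=cv2.imread('pics/w2.png');j=cv2.imread('pics/t2.png');j=cv2.resize(j,(int(j.shape[1]*400/j.shape[0]),400));i=cv2.resize(i,(430,269));o=np.zeros((400,430+j.shape[1],3),np.uint8);o[:269,:430]=i;o[:,430:]=j;cv2.imwrite('pics/wt2.png',o)
s=st()
R=Ro.from_rotvec(s['eef_rot']).as_matrix();g=s['tcp_pos']-.0188*R[:,2];print('grasp err',(k3.w(-131,0,98)-g).round(4), 'yaz',np.degrees(np.arctan2(R[1,1],R[0,1])))
"
```

```text
17.6 tcp [ 0.4399 -0.0196  0.0792] z [ 0.3274 -0.0943 -0.9402] y [ 0.146  0.988 -0.048] q [-0.143  0.408  2.23  -0.288  0.166 -1.299] F [-0.9 -0.4  0.1] w 0.0752 0.0
grasp err [ 0.0033 -0.0004  0.0011] yaz 81.58905102810176
```

View pics/wt2.png

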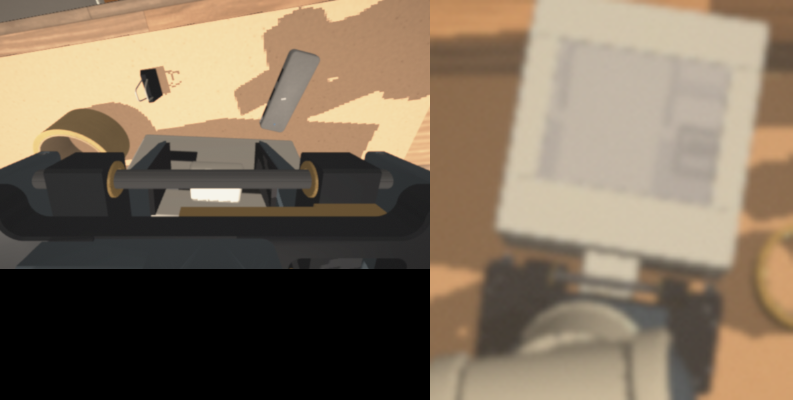

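Wrist view: the white tab at about (217, 180) is centred between the finger carriers at (118 and 310). Top view agrees. I'll close on it.

Request:
{"api": "jog_arm", "payload": {"series": [[[7.5, 0.3, 0, 0, 0], [3.5, 0.3, 0, 0, 0], [3.5, 0.3, 0, 0, 0], [3.5, 0.3, 0, 0, 0], [3.5, 0.3, 0, 0, 0]]], "force": 20}}

```text
clock: 18.1
tcp_pos: [0.4445, -0.0194, 0.0798]
eef_rot: [0.193, 2.791, -0.102]
ft_force: [3.8, 40.6, -1.5]
width: 0.0476
gripper_force: 20.0
```

Request:
{"api": "jog_arm", "payload": {"series": [[[3.5, 0, 0, 0, 0], [3.5, 0, 0, 0, 0]]]}}

```text
clock: 18.3
tcp_pos: [0.4446, -0.0185, 0.0798]
eef_rot: [0.192, 2.79, -0.101]
ft_force: [4.0, 40.5, -0.4]
width: 0.0459
gripper_force: 20.0
```

```bash
python3 -c "
from sim import *
s=st()
R=Ro.from_rotvec(s['eef_rot']).as_matrix();d=R[:,2]
c,sn=np.cos(k3.YA),np.sin(k3.YA)
# grasp point in printer frame
g=s['tcp_pos']-.0188*d;v=g[:2]-k3.C;gx=c*v[0]+sn*v[1];gz=g[2];print('grasp in printer',gx,-sn*v[0]+c*v[1],gz)
rx,rz=gx-.1,gz-.09
for th in (.1,.2,.3,.4,.5,.6,.7,.8,.85):
    x=np.cos(th)*rx+np.sin(th)*rz;z=-np.sin(th)*rx+np.cos(th)*rz
    print(th,np.round(100*np.array([c*(x-rx),sn*(x-rx),z-rz]),2))
"
```

```text
18.3 tcp [ 0.4446 -0.0185  0.0798] z [ 0.3306 -0.0931 -0.9391] y [ 0.145  0.988 -0.047] q [-0.139  0.41   2.221 -0.279  0.17  -1.305] F [ 4.  40.5 -0.4] w 0.0459 20.0
grasp in printer -0.12989499391928244 0.001657125216434685 0.0974384843525718
0.1 [ 0.19 -0.03  2.29]
0.2 [ 0.6  -0.09  4.55]
0.3 [ 1.23 -0.19  6.76]
0.4 [ 2.08 -0.33  8.89]
0.5 [ 3.13 -0.49 10.93]
0.6 [ 4.38 -0.69 12.85]
0.7 [ 5.81 -0.91 14.64]
0.8 [ 7.42 -1.16 16.27]
0.85 [ 8.27 -1.3  17.02]
```

Request:
{"api": "jog_arm", "payload": {"series": [[[3.5, 0, 0.1, 0, 0], [3.5, 0, 0.2, 0, 0], [3.5, 0, 0.2, 0, 0]]], "force": 12}}

```text
clock: 18.6
tcp_pos: [0.4448, -0.0173, 0.0798]
eef_rot: [0.193, 2.79, -0.102]
ft_force: [2.7, 14.5, -2.0]
width: 0.0437
gripper_force: 12.0
```

Nearly centred now, with a width of 43.7 mm. I'll lift along the hinge arc, starting with a small step to check.

Request:
{"api": "jog_arm", "payload": {"series": [[[3.5, 0, 0.05, 0.6, 0], [3.5, 0.1, 0.1, 1.2, 0], [3.5, 0.2, 0.1, 2.3, 0], [3.5, 0.35, 0.1, 3.4, 0], [3.5, 0.6, 0, 4.55, 0]]], "force": 20}}

```text
clock: 19.1
tcp_pos: [0.4504, -0.018, 0.1256]
eef_rot: [0.194, 2.791, -0.103]
ft_force: [4.9, 2.6, -5.9]
width: 0.0437
gripper_force: 20.0
```

Request:
{"api": "jog_arm", "payload": {"series": [[[3.5, 0.63, -0.1, 2.2, 0], [3.5, 1.5, -0.24, 4.35, 0], [3.5, 2.5, -0.4, 6.4, 0], [3.5, 3.8, -0.6, 8.3, 0], [3.5, 4.5, -0.7, 9.2, 0]]]}}

```text
clock: 19.6
tcp_pos: [0.4959, -0.0254, 0.2189]
eef_rot: [0.194, 2.79, -0.104]
ft_force: [0.4, -7.4, -3.5]
width: 0.0439
gripper_force: 20.0
```

Request:
{"api": "jog_arm", "payload": {"series": [[[3.5, 0.8, -0.12, 0.9, 0], [3.5, 1.6, -0.25, 1.7, 0], [3.5, 2.4, -0.37, 2.5, 0], [3.5, 2.8, -0.43, 2.8, 0], [3.5, 2.8, -0.43, 2.8, 0]]]}}

```text
clock: 20.1
tcp_pos: [0.5232, -0.0299, 0.246]
eef_rot: [0.194, 2.791, -0.105]
ft_force: [-9.0, -7.6, 11.3]
width: 0.0442
gripper_force: 20.1
```

```bash
python3 -c "
from sim import *
s=st()
R=Ro.from_rotvec(s['eef_rot']).as_matrix();d=R[:,2]
c,sn=np.cos(k3.YA),np.sin(k3.YA)
g=s['tcp_pos']-.0188*d;v=g[:2]-k3.C;gx=c*v[0]+sn*v[1];gz=g[2];print('grasp in printer',gx,-sn*v[0]+c*v[1],gz,'ang',np.arctan2(gz-.09,.1-gx)-np.arctan2(.0074,.23))
"
```

```text
20.1 tcp [ 0.5232 -0.0299  0.246 ] z [ 0.3291 -0.0958 -0.9394] y [ 0.146  0.988 -0.049] q [-0.137  0.172  1.828 -0.07   0.796 -1.53 ] F [-9.  -7.6 11.3] w 0.0442 20.1
grasp in printer -0.05047314342638998 0.002614615410685429 0.2636204508528223 ang 0.824535948751022
```

Request:
{"api": "jog_arm", "payload": {"series": [[[5, 0, 0, 0, 0], [6, 0, 0, 0, 0], [7, 0, 0, 0, 0], [7, 0, 0, 0, 0]]]}}

```text
clock: 20.5
tcp_pos: [0.5232, -0.0291, 0.2451]
eef_rot: [0.194, 2.791, -0.103]
ft_force: [-0.8, -0.2, 0.5]
width: 0.069
gripper_force: 0.0
```

Request:
{"api": "jog_arm", "payload": {"series": [[[7, -3, 0.5, 0.5, 0], [7, -6, 1, 1, 0], [7, -9, 1.5, 3, 0], [7, -9, 1.5, 7, 0], [7, -9, 1.5, 11, 0]]]}}

```text
clock: 21.0
tcp_pos: [0.4319, -0.0138, 0.3561]
eef_rot: [0.194, 2.793, -0.103]
ft_force: [3.2, -0.0, 0.0]
width: 0.0698
gripper_force: 0.0
```

```bash
python3 -c "
from sim import *
shot('side','s3',180,420,90,270,3);st()
"
```

```text
21.05 tcp [ 0.4351 -0.0143  0.3633] z [ 0.337  -0.0954 -0.9367] y [ 0.146  0.988 -0.048] q [-0.128 -0.099  1.773 -0.058  1.114 -1.544] F [ 2.4 -0.5  9.1] w 0.07 0.0
```

View pics/s3.png

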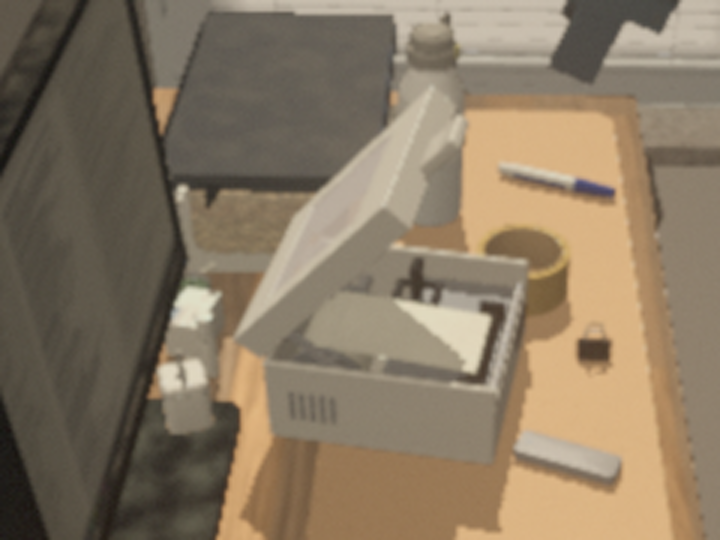

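Side view: the cover stands fully open and stays up. The lever tip is at crop (417, 263), i.e. full-frame (319, 178). Next I'll go back out to the reach limit for the extra tilt that the lever needs.

Request:
{"api": "jog_arm", "payload": {"series": [[[5, 2, -3, 2, -4], [3, 5, -6, 4, -12], [1, 8, -9.5, 6, -20], [0, 11, -13, 8, -28], [0, 14, -16.5, 9, -35]]], "force": 10}}

```text
clock: 21.55
tcp_pos: [0.5747, -0.1805, 0.447]
eef_rot: [1.042, 2.626, -0.247]
ft_force: [0.8, 0.3, 0.4]
width: 0.033
gripper_force: 0.0
```

Request:
{"api": "jog_arm", "payload": {"series": [[[0, 3.5, -4, 0, -2], [0, 7, -8, 0, -4], [0, 10.5, -12, 0, -7], [0, 13.5, -15.5, 0, -7], [0, 16, -17, 0, -7]]]}}

```text
clock: 22.05
tcp_pos: [0.7343, -0.3523, 0.4437]
eef_rot: [1.2, 2.571, -0.274]
ft_force: [0.4, 0.4, 0.3]
width: 0.0006
gripper_force: 0.0
```

```bash
python3 -c "
from sim import *
s=st();R=Ro.from_rotvec(s['eef_rot']).as_matrix();print(np.degrees(np.arctan2(R[1,1],R[0,1])))
q=run(s['joint_positions'],[(6,-3,0,0)]+[(40,-20,32,0)]*4)
print(k3.fk3(q)[1].as_matrix()[2])
"
```

```text
22.05 tcp [ 0.7343 -0.3523  0.4437] z [ 0.1796 -0.2907 -0.9398] y [ 0.771  0.635 -0.049] q [-0.44   0.549  0.701 -0.188  1.596 -1.17 ] F [0.4 0.4 0.3] w 0.0006 0.0
39.47344743537991
(6, -3, 0, 0) [ 0.794 -0.382  0.444] 20.0 -58.3 [-0.44  0.7   0.42 -0.19  1.72 -1.2 ]
(40, -20, 32, 0) [ 0.844 -0.435  0.499] 28.4 -48.5 [-0.47  0.75  0.22 -0.18  1.7  -1.25]
(40, -20, 32, 0) [ 0.88  -0.471  0.537] 37.8 -43.1 [-0.5   0.75  0.22 -0.16  1.53 -1.27]
(40, -20, 32, 0) [ 0.917 -0.501  0.575] 47.3 -39.7 [-0.51  0.75  0.22 -0.14  1.36 -1.28]
(40, -20, 32, 0) [ 0.95  -0.525  0.613] 56.4 -37.5 [-0.52  0.76  0.22 -0.12  1.18 -1.3 ]

[-0.8226677   0.13246049 -0.55287618]
```

Request:
{"api": "jog_arm", "payload": {"series": [[[0, 2, -0.8, 0, 0], [0, 4, -1.6, 0, 0], [0, 5.5, -2.2, 0, 0], [0, 7, -2.8, 0, 0], [0, 8.5, -3.4, 0, 0]]]}}

```text
clock: 22.55
tcp_pos: [0.819, -0.3834, 0.4445]
eef_rot: [1.197, 2.572, -0.273]
ft_force: [0.4, -0.2, 0.0]
width: 0.0003
gripper_force: 0.0
```

Request:
{"api": "jog_arm", "payload": {"series": [[[0, 1, -0.4, 0.8, 0], [0, 3, -1.2, 2.4, 0], [0, 8, -3, 6, 0], [0, 14, -5, 11, 0], [0, 20, -7, 16, 0]]]}}

```text
clock: 23.05
tcp_pos: [0.8353, -0.3885, 0.4673]
eef_rot: [1.172, 2.529, -0.27]
ft_force: [-0.7, -0.4, 0.4]
width: 0.0004
gripper_force: 0.0
```

```bash
cat >> h.py <<'E'
def ti(s):
    R=Ro.from_rotvec(s['eef_rot']).as_matrix();print('tilt',np.degrees(np.arccos(-R[2,2])).round(1),'zaz',np.degrees(np.arctan2(R[1,2],R[0,2])).round(1),'yaz',np.degrees(np.arctan2(R[1,1],R[0,1])).round(1),'y2',R[2,1].round(3))
E
python3 -c "
from h import *
ti(st())
"
```

```text
23.05 tcp [ 0.8353 -0.3885  0.4673] z [ 0.2234 -0.3091 -0.9244] y [ 0.766  0.642 -0.029] q [-0.428  0.775  0.22  -0.195  1.798 -1.208] F [-0.7 -0.4  0.4] w 0.0004 0.0
tilt 22.4 zaz -54.1 yaz 40.0 y2 -0.029
```

Request:
{"api": "jog_arm", "payload": {"series": [[[0, 8, -3, 6, 0], [0, 14, -5, 11, 0], [0, 20, -7, 16, 0], [0, 20, -7, 16, 0]]]}}

```text
clock: 23.45
tcp_pos: [0.8442, -0.3905, 0.4798]
eef_rot: [1.148, 2.494, -0.268]
ft_force: [1.2, 0.0, -0.0]
width: 0.0008
gripper_force: 0.0
```

Request:
{"api": "jog_arm", "payload": {"series": [[[0, 8, -3, 6, 5], [0, 14, -5, 11, 13], [0, 20, -7, 16, 18], [0, 20, -7, 16, 18]]]}}

```text
clock: 23.85
tcp_pos: [0.8661, -0.3943, 0.5002]
eef_rot: [0.725, 2.581, -0.187]
ft_force: [-0.1, 0.0, -0.1]
width: 0.0006
gripper_force: 0.0
```

```bash
python3 -c "
from h import *
ti(st())
"
```

```text
23.85 tcp [ 0.8661 -0.3943  0.5002] z [ 0.3856 -0.2454 -0.8894] y [ 0.522  0.853 -0.009] q [-0.474  0.749  0.221 -0.043  1.699 -1.513] F [-0.1  0.  -0.1] w 0.0006 0.0
tilt 27.2 zaz -32.5 yaz 58.5 y2 -0.009
```

```bash
cat > lev.py <<'E'
from sim import *
s=get_state();R0=Ro.from_rotvec(s['eef_rot'])
for turn in (24,28,32):
    R=Ro.from_euler('z',turn,degrees=True)*R0;M=R.as_matrix();d=M[:,2];q=np.array([-.25,.3,2,.2,.5,-1.9])
    for back,x in ((250,-31),(150,-31),(100,-31),(50,-31),(20,-31),(0,-31),(0,-20),(0,-10),(0,-7)):
        p=k3.w(x,-60,76)-d*back/1e3;q,e=k3.ik3(p,R,q);print(turn,back,x,p.round(4),round(e*1e3,1),q.round(2))
E
python3 lev.py
```

```text
24 250 -31 [ 0.4136 -0.0762  0.2984] 0.0 [-0.43 -0.12  2.02  0.18  0.79 -1.98]
24 150 -31 [ 0.4588 -0.0829  0.2094] 0.0 [-0.39  0.11  2.11  0.25  0.47 -2.03]
24 100 -31 [ 0.4814 -0.0862  0.1649] 0.0 [-0.37  0.24  2.14  0.33  0.32 -2.11]
24 50 -31 [ 0.504  -0.0896  0.1205] 0.0 [-0.36  0.37  2.14  0.52  0.19 -2.3 ]
24 20 -31 [ 0.5175 -0.0916  0.0938] 0.0 [-0.35  0.44  2.14  0.78  0.13 -2.55]
24 0 -31 [ 0.5266 -0.093   0.076 ] 3.6 [-0.36  0.49  2.13  0.98  0.12 -2.75]
24 0 -20 [ 0.5375 -0.0947  0.076 ] 2.0 [-0.34  0.5   2.1   0.86  0.12 -2.63]
24 0 -10 [ 0.5473 -0.0962  0.076 ] 0.4 [-0.34  0.5   2.08  0.78  0.12 -2.54]
24 0 -7 [ 0.5503 -0.0967  0.076 ] 0.0 [-0.33  0.51  2.08  0.76  0.12 -2.51]
28 250 -31 [ 0.4127 -0.0841  0.2984] 0.0 [-0.51 -0.12  2.02  0.26  0.82 -2.16]
28 150 -31 [ 0.4582 -0.0876  0.2094] 0.0 [-0.44  0.11  2.11  0.35  0.5  -2.23]
28 100 -31 [ 0.481  -0.0894  0.1649] 0.0 [-0.42  0.24  2.13  0.46  0.35 -2.32]
28 50 -31 [ 0.5038 -0.0912  0.1205] 0.0 [-0.4   0.37  2.14  0.68  0.23 -2.54]
28 20 -31 [ 0.5175 -0.0923  0.0938] 0.0 [-0.38  0.44  2.14  0.92  0.17 -2.78]
28 0 -3
[... 299 characters left out ...]

32 250 -31 [ 0.4123 -0.092   0.2984] 0.0 [-0.57 -0.11  2.01  0.33  0.85 -2.32]
32 150 -31 [ 0.458  -0.0924  0.2094] 0.0 [-0.49  0.12  2.1   0.43  0.54 -2.4 ]
32 100 -31 [ 0.4809 -0.0926  0.1649] 0.0 [-0.46  0.24  2.13  0.55  0.39 -2.51]
32 50 -31 [ 0.5037 -0.0928  0.1205] 0.0 [-0.43  0.37  2.13  0.76  0.27 -2.72]
32 20 -31 [ 0.5174 -0.0929  0.0938] 0.0 [-0.41  0.44  2.13  0.98  0.22 -2.92]
32 0 -31 [ 0.5266 -0.093   0.076 ] 0.6 [-0.4   0.49  2.12  1.14  0.19 -3.08]
32 0 -20 [ 0.5375 -0.0947  0.076 ] 0.0 [-0.4   0.5   2.1   1.07  0.2  -3.  ]
32 0 -10 [ 0.5473 -0.0962  0.076 ] 0.0 [-0.39  0.51  2.08  0.99  0.21 -2.92]
32 0 -7 [ 0.5503 -0.0967  0.076 ] 0.0 [-0.39  0.51  2.07  0.97  0.21 -2.9 ]
```

Request:
{"api": "jog_arm", "payload": {"series": [[[0, -3, 2, 0, 1], [0, -7, 4.5, 0, 4], [0, -11, 7.2, -1, 8], [0, -15, 10, -2, 12], [0, -19, 12.8, -3, 15]]]}}

```text
clock: 24.35
tcp_pos: [0.6855, -0.2712, 0.4718]
eef_rot: [0.38, 2.645, -0.104]
ft_force: [0.6, -1.3, 1.6]
width: 0.0007
gripper_force: 0.0
```

Request:
{"api": "jog_arm", "payload": {"series": [[[0, -4, 2.7, -1, 3], [0, -8, 5.4, -2, 6], [0, -12, 8.2, -4, 9], [0, -16, 11, -6, 12], [0, -20, 13.7, -8, 12.5]]]}}

```text
clock: 24.85
tcp_pos: [0.4916, -0.1385, 0.3945]
eef_rot: [0.09, 2.667, -0.034]
ft_force: [0.3, 0.3, 1.2]
width: 0.0002
gripper_force: 0.0
```

Request:
{"api": "jog_arm", "payload": {"series": [[[0, -3, 2, -3, 0], [0, -6, 4, -6, 0], [0, -6.3, 4.5, -9, 0], [0, -6.3, 4.5, -9.2, 0]]]}}

```text
clock: 25.25
tcp_pos: [0.428, -0.0929, 0.3006]
eef_rot: [0.091, 2.671, -0.031]
ft_force: [0.4, -0.3, -0.0]
width: 0.0006
gripper_force: 0.0
```

```bash
sed -i 's/(24,28,32)/(0,)/' lev.py; python3 -c "
from h import *
ti(st())
c=shot('side','s4',240,400,130,250,4)
import k3
for p in ((-2,-56,99),(-2,-56,62)): print(proj(c,k3.w(*p)))
c=shot('top','t4');print(proj(c,k3.w(-2,-56,99)))
"; python3 lev.py
```

```text
25.25 tcp [ 0.428  -0.0929  0.3006] z [ 0.4508 -0.0374 -0.8919] y [ 0.07   0.998 -0.007] q [-0.502 -0.086  1.987  0.254  0.823 -2.138] F [ 0.4 -0.3 -0. ] w 0.0006 0.0
tilt 26.9 zaz -4.7 yaz 86.0 y2 -0.007
(np.float64(318.8685197960005), np.float64(177.30480283319983))
(np.float64(319.00775212436434), np.float64(188.13327686394246))
(np.float64(344.7101055266222), np.float64(189.16364641880864))
0 250 -31 [ 0.4129 -0.0831  0.2984] 0.0 [-0.5  -0.12  2.02  0.25  0.81 -2.13]
0 150 -31 [ 0.4584 -0.0871  0.2095] 0.0 [-0.44  0.11  2.11  0.33  0.5  -2.2 ]
0 100 -31 [ 0.4811 -0.089   0.165 ] 0.0 [-0.41  0.24  2.13  0.44  0.35 -2.3 ]
0 50 -31 [ 0.5039 -0.091   0.1205] 0.0 [-0.39  0.37  2.14  0.66  0.23 -2.51]
0 20 -31 [ 0.5175 -0.0922  0.0938] 0.0 [-0.38  0.44  2.14  0.9   0.17 -2.75]
0 0 -31 [ 0.5266 -0.093   0.076 ] 0.0 [-0.37  0.49  2.13  1.14  0.14 -2.98]
0 0 -20 [ 0.5375 -0.0947  0.076 ] 0.0 [-0.37  0.5   2.11  1.02  0.15 -2.85]
0 0 -10 [ 0.5473 -0.0962  0.076 ] 0.0 [-0.36  0.51  2.08  0.92  0.16 -2.74]
0 0 -7 [ 0.5503 -0.0967  0.076 ] 0.0 [-0.36  0.51  2.07  0.89  0.16 -2.71]
```

View pics/s4.png

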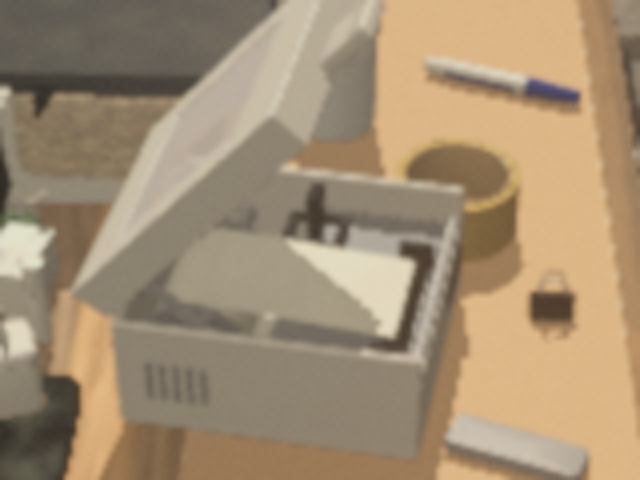

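Side view: the upright lever tip is at about (319, 177), which matches the predicted (318.9, 177.3), so I'll descend in front of it.

Request:
{"api": "jog_arm", "payload": {"series": [[[0, 0.5, 0.3, -3, 0], [0, 1.5, 0.4, -6, 0], [0, 3, 0.6, -9.1, 0], [0, 4.2, 0.5, -11.3, 0], [0, 5.3, 0.4, -13.5, 0]]]}}

```text
clock: 25.85
tcp_pos: [0.4864, -0.0916, 0.1686]
eef_rot: [0.09, 2.664, -0.035]
ft_force: [1.0, -0.4, 1.2]
width: 0.0002
gripper_force: 0.0
```

Request:
{"api": "jog_arm", "payload": {"series": [[[0, 0.9, -0.1, -1.7, 0], [0, 1.8, -0.15, -3.4, 0], [0, 2.3, -0.2, -4.5, 0], [0, 2.8, -0.25, -5.5, 0], [0, 3.2, -0.3, -6.3, 0]]]}}

```text
clock: 26.35
tcp_pos: [0.5187, -0.0944, 0.1058]
eef_rot: [0.09, 2.663, -0.033]
ft_force: [0.8, -1.0, 0.6]
width: 0.0009
gripper_force: 0.0
```

```bash
cat > pf.py <<'E'
from h import *
import k3
s=st();ti(s);c,n=np.cos(k3.YA),np.sin(k3.YA);v=s['tcp_pos'][:2]-k3.C
print('TCP in printer mm',1e3*(c*v[0]+n*v[1]),1e3*(-n*v[0]+c*v[1]),1e3*s['tcp_pos'][2],'push force',c*s['ft_force'][0]+n*s['ft_force'][1])
E
python3 pf.py
```

```text
26.35 tcp [ 0.5187 -0.0944  0.1058] z [ 0.4577 -0.039  -0.8882] y [ 0.069  0.998 -0.008] q [-0.385  0.415  2.124  0.765  0.197 -2.613] F [ 0.8 -1.   0.6] w 0.0009 0.0
tilt 27.3 zaz -4.9 yaz 86.0 y2 -0.008
TCP in printer mm -38.54393485901986 -62.649159203955406 105.80438446389671 push force 0.9291641403852546
```

Request:
{"api": "jog_arm", "payload": {"series": [[[0, 0, 0.1, -0.8, 0], [0, 0.2, 0.15, -1.6, 0], [0, 0.4, 0.15, -2.3, 0], [0, 0.6, 0.15, -3, 0], [0, 0.6, 0.15, -3, 0]]]}}

```text
clock: 26.85
tcp_pos: [0.5245, -0.0927, 0.0757]
eef_rot: [0.093, 2.663, -0.032]
ft_force: [-0.2, -0.3, -0.3]
width: 0.0004
gripper_force: 0.0
```

```bash
python3 pf.py
```

```text
26.85 tcp [ 0.5245 -0.0927  0.0757] z [ 0.458  -0.0386 -0.8881] y [ 0.072  0.997 -0.006] q [-0.376  0.494  2.14   1.228  0.141 -3.07 ] F [-0.2 -0.3 -0.3] w 0.0004 0.0
tilt 27.4 zaz -4.8 yaz 85.9 y2 -0.006
TCP in printer mm -33.091701453037096 -60.04712842408626 75.68235175068644 push force -0.14605558885475683
```

Request:
{"api": "jog_arm", "payload": {"series": [[[0, 0.4, -0.06, 0, 0], [0, 0.8, -0.12, 0, 0], [0, 1.2, -0.19, 0, 0], [0, 1.5, -0.23, 0, 0], [0, 1.6, -0.25, 0, 0]]]}}

```text
clock: 27.35
tcp_pos: [0.5395, -0.0951, 0.0763]
eef_rot: [0.088, 2.664, -0.034]
ft_force: [-1.4, 0.9, 2.2]
width: 0.0006
gripper_force: 0.8
```

```bash
python3 pf.py
```

```text
27.35 tcp [ 0.5395 -0.0951  0.0763] z [ 0.4574 -0.0393 -0.8884] y [ 0.068  0.998 -0.009] q [-0.366  0.501  2.103  1.029  0.149 -2.865] F [-1.4  0.9  2.2] w 0.0006 0.8
tilt 27.3 zaz -4.9 yaz 86.1 y2 -0.009
TCP in printer mm -17.90823678175566 -60.11077419958219 76.34236017958484 push force -1.4775646595999234
```

Request:
{"api": "jog_arm", "payload": {"series": [[[0, 0.2, -0.03, 0, 0], [0, 0.4, -0.06, 0, 0], [0, 0.5, -0.08, 0, 0]]]}}

```text
clock: 27.65
tcp_pos: [0.543, -0.0956, 0.0756]
eef_rot: [0.09, 2.666, -0.034]
ft_force: [-3.3, 0.0, 5.4]
width: 0.0006
gripper_force: 1.8
```

```bash
python3 pf.py|tail -1
```

```text
TCP in printer mm -14.380180173558317 -60.04912224147603 75.62115937420042 push force -3.3018589829708116
```

```bash
python3 -c "
from h import *
a=shot('side','s5',280,380,120,210,6)
st()
"
```

```text
27.7 tcp [ 0.543  -0.0956  0.0756] z [ 0.4555 -0.0395 -0.8894] y [ 0.069  0.998 -0.009] q [-0.364  0.504  2.093  0.979  0.151 -2.811] F [-2.8  0.5  2.9] w 0.0004 1.8
```

View pics/s5.png

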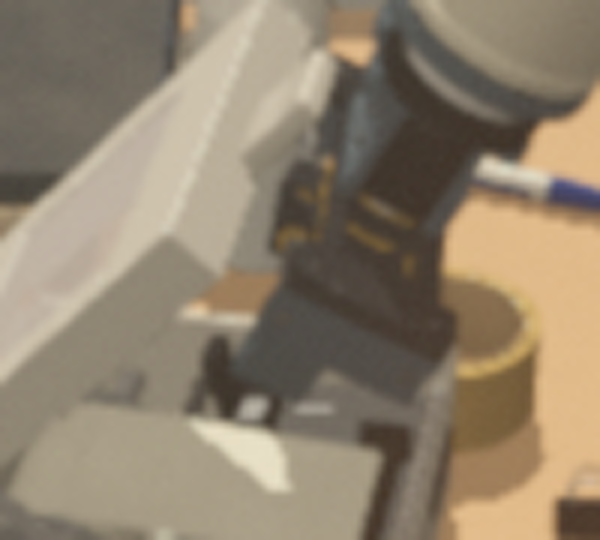

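Side view: the paddle tip has moved to crop (217, 352), i.e. full-frame (316, 179). It is leaning back, with the finger in front and the gripper clear of the cover. I'll continue slowly.

Request:
{"api": "jog_arm", "payload": {"series": [[[0, 0.1, -0.02, 0, 0], [0, 0.2, -0.03, 0, 0], [0, 0.2, -0.03, 0, 0]]]}}

```text
clock: 28.0
tcp_pos: [0.5447, -0.0958, 0.0754]
eef_rot: [0.09, 2.666, -0.034]
ft_force: [-3.6, -0.7, 4.7]
width: 0.0003
gripper_force: 2.2
```

```bash
python3 pf.py|tail -1; python3 -c "
from h import *
import k3
a=camera('side')
for t in (0,.2,.3,.4,.45): print(t,np.round(proj(a,k3.w(-2+37*np.sin(t),-56,62+37*np.cos(t))),1))
im=cv2.cvtColor(a['color'],cv2.COLOR_RGB2GRAY)[172:192,306:326]
print(im)
"
```

```text
TCP in printer mm -12.712919940191693 -60.03228980346454 75.37422907897255 push force -3.4352761423826363
0 [318.9 177.3]
0.2 [316.2 177.2]
0.3 [314.9 177.4]
0.4 [313.7 177.6]
0.45 [313.1 177.8]
[[134 134 136 147 172 189 195 192 178 165 168 172 173 171 165 142 102  79
   78  78]
 [135 132 133 143 152 157 160 162 163 168 175 185 188 186 181 152  98  80
   76  77]
 [133 132 132 137 137 136 137 137 139 140 144 148 152 155 153 124  86  78
   77  78]
 [130 132 135 136 136 137 135 134 126 119 120 129 135 133 119  95  80  81
   76  77]
 [132 135 134 135 137 134 135 124 105  86  88 113 129 123 104  86  79  77
   78  78]
 [135 134 136 135 136 134 132 108  79  69  69  96 121 113  95  83  79  77
   76  78]
 [135 135 136 135 135 134 128 100  73  65  64  88 110 102  86  80  77  76
   76  76]
 [135 135 135 136 137 133 119  88  70  64  62  73  88  89  80  76  77  74
   76  75]
 [136 136 135 135 134 133 110  73  62  58  58  64  76  81  79  76  76  77
   76  77]
 [134 136 134 135 135 132 109  73  57  57  55  64  75  77  77  77  78  77
   78  76]
 [135 135 134 134 135 132 112  77  59  59  57  62  70  73  74  74  77  76
   75  75]
 [133 135 135 135 135 128 107  78  59  57  58  56  61  64  66  73  74  76
   77  76]
 [134 136 135 135 135 121  98  78  66  57  57  57  56  58  59  66  68  74
   76  75]
 [136 135 135 135 134 118  94  79  71  62  59  56  57  59  70  80  87  83
   76  73]
 [135 134 134 135 129 107  87  79  89  83  62  57  56  66 112 136 138 131
  104  72]
 [136 135 136 134 119  94  81  85 111 105  72  58  58  78 142 167 169 160
  122  70]
 [142 142 140 142 121  95  88  96 121 120  91  61  63 100 150 162 163 148
  103  66]
 [154 153 151 153 143 140 147 138 137 134 114  84  85 114 140 137 138 119
   75  62]
 [157 158 158 159 158 171 190 191 186 183 176 162 151 136 126 118 112  92
   67  66]
 [159 158 159 159 158 164 188 210 218 218 216 211 203 191 182 177 162 134
  103  90]]
```

Request:
{"api": "jog_arm", "payload": {"series": [[[0, 0.1, -0.02, 0, 0], [0, 0.2, -0.03, 0, 0], [0, 0.3, -0.05, 0, 0], [0, 0.3, -0.05, 0, 0]]]}}

```text
clock: 28.45
tcp_pos: [0.5473, -0.0962, 0.0751]
eef_rot: [0.09, 2.667, -0.034]
ft_force: [-6.6, 0.1, 2.7]
width: 0.0005
gripper_force: 3.2
```

```bash
cat > lv.py <<'E'
from h import *
import subprocess
a=camera('side');im=cv2.cvtColor(a['color'],cv2.COLOR_RGB2GRAY).astype(float)
for r in (177,178,180): 
    x=im[r,306:322];print(r,x.astype(int))
E
python3 pf.py|tail -1; python3 lv.py
```

```text
TCP in printer mm -10.090903372506572 -59.95325422126767 75.13556185663012 push force -6.503433806256887
177 [134 136 135 136 135 133 109  81  73  74 107 125 113  92  82  78]
178 [135 135 136 134 135 128 103  76  68  65  90 109 101  86  81  76]
180 [135 134 136 136 133 109  73  63  61  58  59  76  82  78  77  76]
```

Request:
{"api": "jog_arm", "payload": {"series": [[[0, 0.1, -0.02, 0, 0], [0, 0.15, -0.02, 0, 0], [0, 0.15, -0.02, 0, 0]]]}}

```text
clock: 28.8
tcp_pos: [0.5478, -0.0961, 0.0749]
eef_rot: [0.09, 2.668, -0.033]
ft_force: [-13.8, -1.0, 7.3]
width: 0.0007
gripper_force: 7.6
```

```bash
python3 pf.py|tail -1; python3 lv.py
```

```text
TCP in printer mm -9.55619461362446 -59.8292867726583 74.85924274899973 push force -13.47448592086973
177 [135 135 135 135 135 133 108  82  72  73 106 123 109  94  86  79]
178 [135 135 136 136 136 129 103  74  70  64  90 103  94  85  80  77]
180 [135 135 135 135 128 104  74  64  60  57  63  79  83  80  77  77]
```

The lever is at its stop: the force is rising but the lever no longer moves. I'll ease off slightly and hold.

Request:
{"api": "jog_arm", "payload": {"series": [[[0, -0.08, 0.01, 0, 0], [0, -0.08, 0.01, 0, 0]]]}}

```text
clock: 29.05
tcp_pos: [0.5475, -0.0962, 0.075]
eef_rot: [0.09, 2.667, -0.033]
ft_force: [-8.3, -0.9, 3.3]
width: 0.0005
gripper_force: 4.8
```

```bash
python3 pf.py|tail -1; python3 lv.py
```

```text
TCP in printer mm -9.887725038550554 -59.91257600612606 75.03895379781157 push force -8.059559446737795
177 [134 136 135 134 136 133 111  82  73  74 107 125 112  97  87  78]
178 [135 135 134 135 134 127 102  75  70  64  90 107  98  86  80  77]
180 [134 135 135 135 131 109  76  64  61  60  64  81  85  78  77  76]
```

Request:
{"api": "jog_arm", "payload": {"series": [[[0, 0, 0, 0, 0], [0, 0, 0, 0, 0], [0, 0, 0, 0, 0], [0, 0, 0, 0, 0], [0, 0, 0, 0, 0]]]}}

```text
clock: 29.6
tcp_pos: [0.5475, -0.0961, 0.075]
eef_rot: [0.09, 2.667, -0.033]
ft_force: [-9.6, -0.2, 4.4]
width: 0.0005
gripper_force: 4.9
```

Request:
{"api": "jog_arm", "payload": {"series": [[[0, 0, 0, 0, 0], [0, 0, 0, 0, 0], [0, 0, 0, 0, 0], [0, 0, 0, 0, 0], [0, 0, 0, 0, 0]]]}}

```text
clock: 30.1
tcp_pos: [0.5475, -0.0962, 0.075]
eef_rot: [0.09, 2.667, -0.033]
ft_force: [-7.9, -1.6, 4.5]
width: 0.0004
gripper_force: 4.9
```

Request:
{"api": "jog_arm", "payload": {"series": [[[0, -0.3, 0.05, 0, 0], [0, -0.7, 0.11, 0, 0], [0, -1.1, 0.17, 0, 0], [0, -1.5, 0.23, 0, 0], [0, -1.9, 0.3, 0, 0]]]}}

```text
clock: 30.6
tcp_pos: [0.5296, -0.0935, 0.0754]
eef_rot: [0.09, 2.666, -0.034]
ft_force: [0.6, -0.4, 0.3]
width: 0.0008
gripper_force: 0.0
```

```bash
python3 pf.py; python3 lv.py
```

```text
30.6 tcp [ 0.5296 -0.0935  0.0754] z [ 0.4555 -0.0396 -0.8893] y [ 0.069  0.998 -0.009] q [-0.371  0.497  2.126  1.131  0.142 -2.972] F [ 0.6 -0.4  0.3] w 0.0008 0.0
tilt 27.2 zaz -5.0 yaz 86.0 y2 -0.009
TCP in printer mm -27.954331906521407 -60.07572609050049 75.44533146774083 push force 0.6212775928763647
177 [134 135 135 136 134 135 135 135 135 135 129 104  81  71  74 112]
178 [135 135 134 134 135 135 135 136 135 134 118  90  77  70  72 112]
180 [135 135 133 135 136 135 136 135 135 128 103  70  62  63  81 118]
```

The lever has sprung back upright. I'll retreat along the entry path, then take hold of the tab again.

Request:
{"api": "jog_arm", "payload": {"series": [[[0, -0.3, 0.05, 1.5, 0], [0, -0.8, 0.1, 3, 0], [0, -1.8, 0.2, 4.9, 0], [0, -2.8, 0.3, 7, 0], [0, -4, 0.4, 9.3, 0]]]}}

```text
clock: 31.15
tcp_pos: [0.489, -0.0897, 0.169]
eef_rot: [0.09, 2.667, -0.035]
ft_force: [-0.0, -0.1, 0.5]
width: 0.0008
gripper_force: 0.0
```

Request:
{"api": "jog_arm", "payload": {"series": [[[2, -1.5, 0.2, 2.8, 0], [4, -4, 0.3, 5.5, -2], [6, -6.5, 1.5, 8.5, -5], [7, -8, 3, 11, -5], [7, -8, 4.5, 12.5, -5]]]}}

```text
clock: 31.65
tcp_pos: [0.408, -0.0445, 0.2954]
eef_rot: [0.209, 2.658, -0.065]
ft_force: [-0.4, -0.2, 0.3]
width: 0.0376
gripper_force: 0.0
```

```bash
cat > cl.py <<'E'
from sim import *
s=st();ti(s);R=Ro.from_rotvec(s['eef_rot']);d=R.as_matrix()[:,2];q=s['joint_positions']
def G(th,rx=-.230,rz=.0075):
    x=np.cos(th)*rx+np.sin(th)*rz;z=-np.sin(th)*rx+np.cos(th)*rz;return k3.w(100+1e3*x,1,90+1e3*z)
for th in (.85,.75,.65,.55,.45,.35,.25,.15,.05,0):
    p=G(th)+.0188*d;q,e=k3.ik3(p,R,q);print(th,p.round(4),'shift cm',((p-s['tcp_pos'])*100).round(2),round(e*1e3,1),q.round(2))
E
python3 cl.py
```

```text
31.65 tcp [ 0.408  -0.0445  0.2954] z [ 0.4516 -0.0814 -0.8885] y [ 0.158  0.987 -0.01 ] q [-0.305 -0.137  2.047  0.084  0.76  -1.766] F [-0.4 -0.2  0.3] w 0.0376 0.0
tilt 27.3 zaz -10.2 yaz 80.9 y2 -0.01
0.85 [ 0.5295 -0.0319  0.251 ] shift cm [12.15  1.26 -4.44] 0.0 [-0.17  0.13  1.92 -0.01  0.61 -1.58]
0.75 [ 0.5127 -0.0293  0.2356] shift cm [10.47  1.53 -5.99] 0.0 [-0.17  0.13  1.98 -0.01  0.55 -1.58]
0.65 [ 0.4975 -0.0269  0.2185] shift cm [ 8.95  1.77 -7.7 ] 0.0 [-0.17  0.14  2.03 -0.01  0.49 -1.58]
0.55 [ 0.4841 -0.0248  0.1999] shift cm [ 7.61  1.98 -9.55] 0.0 [-0.17  0.16  2.09 -0.01  0.42 -1.58]
0.45 [ 0.4726 -0.023   0.1801] shift cm [  6.46   2.16 -11.53] 0.0 [-0.17  0.18  2.14 -0.01  0.34 -1.58]
0.35 [ 0.463  -0.0215  0.1592] shift cm [  5.5    2.31 -13.62] 0.0 [-0.17  0.22  2.2  -0.01  0.25 -1.58]
0.25 [ 0.4556 -0.0203  0.1375] shift cm [  4.76   2.42 -15.8 ] 0.0 [-0.17  0.27  2.24 -0.01  0.15 -1.57]
0.15 [ 0.4504 -0.0195  0.1151] shift cm [  4.24   2.5  -18.04] 9.1 [-0.17  0.32  2.25 -0.05  0.12 -1.54]
0.05 [ 0.4474 -0.019   0.0923] shift cm [  3.94   2.55 -20.32] 21.1 [-0.16  0.36  2.24 -0.16  0.12 -1.42]
0 [ 0.4467 -0.0189  0.0808] shift cm [  3.87   2.56 -21.46] 26.8 [-0.14  0.38  2.24 -0.31  0.12 -1.24]
```

Request:
{"api": "jog_arm", "payload": {"series": [[[7.5, 0, 0.7, -1, 0], [7.5, 1, 1.4, -3, 0], [7.5, 3, 1.4, -4.4, 0], [7.5, 5, 1.4, -4.4, 0], [7.5, 5, 1.4, -4.4, 0]]]}}

```text
clock: 32.15
tcp_pos: [0.4615, -0.0307, 0.2494]
eef_rot: [0.206, 2.66, -0.063]
ft_force: [-0.5, -0.0, -0.1]
width: 0.0744
gripper_force: 0.0
```

Request:
{"api": "jog_arm", "payload": {"series": [[[7.5, 2, 0, 0, 0], [7.5, 4, 0, 0, 0], [7.5, 6, 0, 0, 0], [7.5, 7.1, 0, 0, 0], [7.5, 7.1, 0, 0, 0]]]}}

```text
clock: 32.65
tcp_pos: [0.531, -0.0306, 0.2495]
eef_rot: [0.206, 2.66, -0.062]
ft_force: [-0.3, 0.4, -0.3]
width: 0.0749
gripper_force: 0.0
```

```bash
python3 cl.py|head -4; python3 -c "
from h import *
shot('wrist','w6');shot('side','s6',260,380,100,200,4)
i=cv2.resize(cv2.imread('pics/w6.png'),(320,200));j=cv2.resize(cv2.imread('pics/s6.png'),(432,360));o=np.zeros((360,752,3),np.uint8);o[:200,:320]=i;o[:,320:]=j;cv2.imwrite('pics/ws6.png',o)"
```

```text
32.65 tcp [ 0.531  -0.0306  0.2495] z [ 0.4502 -0.0792 -0.8894] y [ 0.156  0.988 -0.009] q [-0.168  0.14   1.919 -0.005  0.608 -1.58 ] F [-0.3  0.4 -0.3] w 0.0749 0.0
tilt 27.2 zaz -10.0 yaz 81.0 y2 -0.009
0.85 [ 0.5295 -0.0319  0.251 ] shift cm [-0.15 -0.13  0.15] 0.0 [-0.17  0.14  1.92 -0.    0.61 -1.59]
0.75 [ 0.5127 -0.0292  0.2355] shift cm [-1.83  0.14 -1.4 ] 0.0 [-0.17  0.13  1.98 -0.    0.56 -1.59]
```

View pics/ws6.png

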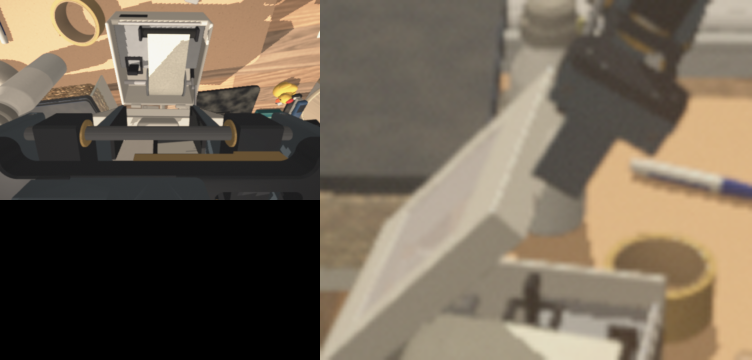

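The wrist view shows the tab at about (151, 118), between the carriers at (85 and 230). In the side view the lever is upright. Gripping now.

Request:
{"api": "jog_arm", "payload": {"series": [[[3.5, 0, 0.1, 0, 0], [3.5, 0, 0.1, 0, 0], [3.5, 0, 0.1, 0, 0], [3.5, 0, 0.1, 0, 0], [3.5, 0, 0.1, 0, 0]]], "force": 12}}

```text
clock: 33.25
tcp_pos: [0.53, -0.0303, 0.2494]
eef_rot: [0.206, 2.661, -0.064]
ft_force: [-5.3, -11.4, 3.1]
width: 0.0437
gripper_force: 12.0
```

Request:
{"api": "jog_arm", "payload": {"series": [[[3.5, 0, 0, 0, 0], [3.5, 0, 0, 0, 0]]]}}

```text
clock: 33.45
tcp_pos: [0.53, -0.0303, 0.2494]
eef_rot: [0.206, 2.661, -0.064]
ft_force: [-5.5, -12.3, 4.0]
width: 0.0438
gripper_force: 12.0
```

Request:
{"api": "jog_arm", "payload": {"series": [[[3.5, -0.8, 0.05, -0.7, 0], [3.5, -1.7, 0.16, -1.55, 0], [3.5, -2.4, 0.28, -2.4, 0], [3.5, -3.2, 0.4, -3.25, 0], [3.5, -3.9, 0.5, -4.2, 0]]], "force": 25}}

```text
clock: 33.95
tcp_pos: [0.4914, -0.0242, 0.2077]
eef_rot: [0.206, 2.659, -0.062]
ft_force: [2.2, 7.6, 2.6]
width: 0.044
gripper_force: 25.0
```

Request:
{"api": "jog_arm", "payload": {"series": [[[3.5, -0.65, 0.1, -0.9, 0], [3.5, -1.25, 0.2, -1.9, 0], [3.5, -1.8, 0.3, -2.9, 0], [3.5, -2.3, 0.36, -3.95, 0], [3.5, -2.75, 0.43, -5, 0]]]}}

```text
clock: 34.45
tcp_pos: [0.4636, -0.0196, 0.1572]
eef_rot: [0.206, 2.66, -0.061]
ft_force: [3.9, 14.3, -0.6]
width: 0.0439
gripper_force: 25.0
```

```bash
python3 cl.py
```

```text
34.45 tcp [ 0.4636 -0.0196  0.1572] z [ 0.4504 -0.0785 -0.8894] y [ 0.156  0.988 -0.008] q [-0.17   0.228  2.196 -0.004  0.243 -1.583] F [ 3.9 14.3 -0.6] w 0.0439 25.0
tilt 27.2 zaz -9.9 yaz 81.0 y2 -0.008
0.85 [ 0.5295 -0.0318  0.251 ] shift cm [ 6.59 -1.22  9.39] 0.0 [-0.17  0.14  1.92 -0.    0.61 -1.59]
0.75 [ 0.5127 -0.0292  0.2355] shift cm [ 4.91 -0.96  7.84] 0.0 [-0.17  0.13  1.98  0.    0.56 -1.59]
0.65 [ 0.4975 -0.0268  0.2184] shift cm [ 3.39 -0.72  6.13] 0.0 [-0.17  0.14  2.03  0.    0.49 -1.59]
0.55 [ 0.4841 -0.0247  0.1999] shift cm [ 2.05 -0.51  4.27] 0.0 [-0.17  0.16  2.09  0.    0.42 -1.59]
0.45 [ 0.4725 -0.0229  0.1801] shift cm [ 0.9  -0.33  2.29] 0.0 [-0.18  0.18  2.14  0.    0.34 -1.6 ]
0.35 [ 0.463  -0.0214  0.1592] shift cm [-0.06 -0.18  0.2 ] 0.0 [-0.18  0.22  2.19  0.01  0.25 -1.6 ]
0.25 [ 0.4556 -0.0203  0.1374] shift cm [-0.8  -0.06 -1.97] 0.0 [-0.18  0.27  2.24  0.01  0.15 -1.6 ]
0.15 [ 0.4503 -0.0194  0.1151] shift cm [-1.32  0.02 -4.21] 8.7 [-0.17  0.32  2.25 -0.    0.12 -1.59]
0.05 [ 0.4473 -0.019   0.0923] shift cm [-1.62  0.07 -6.49] 20.7 [-0.17  0.36  2.24 -0.07  0.12 -1.51]
0 [ 0.4467 -0.0189  0.0808] shift cm [-1.69  0.08 -7.64] 26.5 [-0.16  0.38  2.24 -0.16  0.12 -1.41]
```

Request:
{"api": "jog_arm", "payload": {"series": [[[3.5, -0.4, 0.07, -1, 0], [3.5, -0.75, 0.12, -2, 0], [5, -0.75, 0.12, -2, 0], [7, -0.75, 0.12, -2, 0], [7, -0.75, 0.12, -2, 0]]]}}

```text
clock: 34.95
tcp_pos: [0.4566, -0.019, 0.1377]
eef_rot: [0.206, 2.66, -0.062]
ft_force: [-0.3, -0.7, -0.5]
width: 0.0628
gripper_force: 0.0
```

Request:
{"api": "jog_arm", "payload": {"series": [[[7, -0.5, 0, 1, 0], [7, -1.5, 0, 3, 0], [4, -2.5, 0, 6, 0], [1, -2.5, 0, 8, 0], [0, -2.5, 0, 9, 0]]]}}

```text
clock: 35.45
tcp_pos: [0.4318, -0.0191, 0.2299]
eef_rot: [0.206, 2.657, -0.063]
ft_force: [0.3, -0.2, 0.4]
width: 0.0489
gripper_force: 0.0
```

```bash
python3 -c "
from h import *
ti(st());a=camera('side');b=camera('top')
cv2.imwrite('pics/s7.png',a['color'][...,::-1]);cv2.imwrite('pics/t7.png',b['color'][...,::-1])
i=cv2.resize(a['color'][110:260,240:400,::-1],(480,450),interpolation=cv2.INTER_CUBIC)
cv2.imwrite('pics/c7.png',i)
o=cv2.imread('pics/side0.png')[110:260,240:400].astype(int);n=a['color'][110:260,240:400,::-1].astype(int)
D=np.abs(o-n).max(2)>35;ys,xs=np.nonzero(D);print(D.sum(),(xs.min()+240,xs.max()+240,ys.min()+110,ys.max()+110) if D.any() else '')
print(np.abs(o-n).max(2)[30:105,25:120].mean())
"
```

```text
35.45 tcp [ 0.4318 -0.0191  0.2299] z [ 0.4531 -0.0797 -0.8879] y [ 0.156  0.988 -0.009] q [-0.188  0.017  2.138  0.013  0.509 -1.613] F [ 0.3 -0.2  0.4] w 0.0489 0.0
tilt 27.4 zaz -10.0 yaz 81.0 y2 -0.009
1270 (np.int64(361), np.int64(399), np.int64(110), np.int64(162))
5.101614035087719
```

View pics/c7.png

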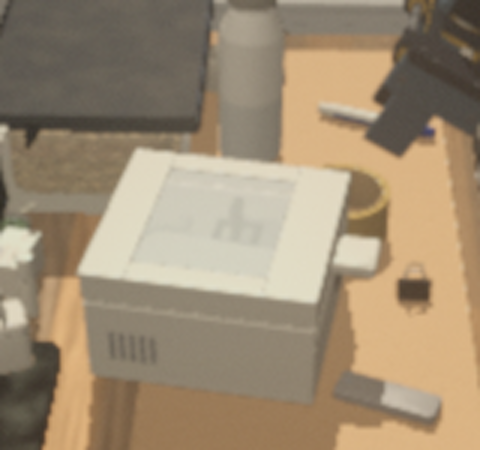

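The side view matches the opening picture except for the gripper, so the cover is down. I'll press lightly on its front edge with shut fingers to be sure it has latched.

Request:
{"api": "jog_arm", "payload": {"series": [[[0, 2, -0.3, -1, 0], [0, 4, -0.5, -3, 0], [0, 6, -0.8, -5, 0], [0, 6, -0.8, -7, 0], [0, 6, -0.8, -8.6, 0]]], "force": 10}}

```text
clock: 36.05
tcp_pos: [0.4911, -0.0269, 0.1395]
eef_rot: [0.206, 2.662, -0.062]
ft_force: [-0.1, -0.6, 0.8]
width: 0.0015
gripper_force: 0.0
```

Request:
{"api": "jog_arm", "payload": {"series": [[[0, 0, 0, -0.3, 0], [0, 0, 0, -0.6, 0], [0, 0, 0, -0.9, 0], [0, 0, 0, -1.1, 0]]]}}

```text
clock: 36.45
tcp_pos: [0.4916, -0.027, 0.1308]
eef_rot: [0.206, 2.66, -0.062]
ft_force: [0.3, -0.1, 0.0]
width: 0.0006
gripper_force: 0.0
```

Request:
{"api": "jog_arm", "payload": {"series": [[[0, 0, 0, -0.25, 0], [0, 0, 0, -0.4, 0], [0, 0, 0, -0.45, 0]]]}}

```text
clock: 36.75
tcp_pos: [0.4918, -0.027, 0.1266]
eef_rot: [0.206, 2.659, -0.062]
ft_force: [-8.7, 1.8, 23.3]
width: 0.0002
gripper_force: 11.5
```

The press meets a firm stop at 23 N, with the fingertip at about z = 120 mm, so the cover is fully shut. I'll back off clear of everything.

Request:
{"api": "jog_arm", "payload": {"series": [[[0, 0, 0, 0.6, 0], [0, -0.5, 0, 2, 0], [0, -2, 0, 5, 0], [0, -4, 0, 9, 0], [0, -6, 0, 13, 0]]]}}

```text
clock: 37.25
tcp_pos: [0.43, -0.0267, 0.2571]
eef_rot: [0.206, 2.662, -0.062]
ft_force: [0.4, -0.1, -0.7]
width: 0.0004
gripper_force: 0.0
```

Request:
{"api": "jog_arm", "payload": {"series": [[[0, 0, 0, 0, 0], [0, 0, 0, 0, 0]]]}}

```text
clock: 37.45
tcp_pos: [0.4315, -0.027, 0.2573]
eef_rot: [0.206, 2.657, -0.063]
ft_force: [0.9, -0.5, -0.6]
width: 0.0008
gripper_force: 0.0
```

```bash
python3 -c "
from h import *
st();n=camera('side')['color'][...,::-1].astype(int);o=cv2.imread('pics/side0.png').astype(int)
D=(np.abs(o-n).max(2)>40).astype(np.uint8);D[:,430:]=0
k,l,s,c=cv2.connectedComponentsWithStats(D);print([x.tolist() for x in s[1:] if x[4]>8])
print(finish_job())"
```

```text
37.45 tcp [ 0.4315 -0.027   0.2573] z [ 0.453  -0.0797 -0.8879] y [ 0.156  0.988 -0.009] q [-0.217 -0.035  2.088  0.034  0.612 -1.656] F [ 0.9 -0.5 -0.6] w 0.0008 0.0
[[423, 25, 5, 3, 9], [423, 30, 7, 4, 19], [419, 37, 9, 3, 25], [411, 41, 17, 17, 194], [363, 56, 67, 89, 2849], [411, 59, 15, 4, 47], [369, 278, 61, 89, 3109]]
the job is handed in; nothing more can be done
None
```

The job is handed in at 37.5 s with the cover opened, the lever held about a second at its back stop and sprung back, the cover shut, and no other object seen to move; but at 3.2 s the elbow hit its range stop in free air, with a one-sample wrist reading of about 153 N (limit 120 N) that may count as a failure, and the push peaked near 15 N, about the lever's damage limit, before I eased it to 8 N.

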